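# Close the loaded stone polisher

## Robot

A 6-joint arm with a two-finger parallel gripper is mounted at the origin on the work surface. World frame = base frame: x ahead of the robot, y to its left, z up, the work surface at z = 0. Lengths are in m, angles in rad, forces in N, time in s.
With the tool pointing down it reaches from about 0.35 to 0.975 m from the base axis. Payload 4.9 kg.
Tool frame: the origin (TCP) lies midway between the tips of the shut fingers; the grasp point (between the pads) lies behind it (manip.grasp_offset is the y of the grasp point in the tool frame, in m); y points along the fingers, z is the direction in which the jaws open and shut, and the axes are right-handed (so a half turn about y gives the same grasp; the last joint's range is limited). The gripper opens to 85 mm and grips with 20 to 120 N. Pads are 22 mm wide; open, the fingers measure 114 mm over their backs; the gripper's body (76 mm by 85 mm) begins 54 mm behind the grasp point. The pads swing forward as they close: fully open they stand 13 mm farther back than shut.
Start: joints at [1.184, 0.053, 1.613, -0, 1.476, -0.119], TCP at [0.165, 0.603, 0.231] pointing down, gripper open.
Joint ranges: [-3.01, 3.01], [-1.01, 2.22], [0.06, 2.58], [-1.02, 4.17], [0.09, 2.62], [-3.14, 3.14]. Speed limits (rad/s): [2.57, 2.57, 3.14, 3.14, 3.14, 3.14].

## Interface

Orientations are given as a unit quaternion [w, x, y, z].
In Python, from plant import manip gives the robot as it stands. The module is installed in compiled form; this text tells all that it offers.
- The arm moves only by the shell command python3 -m jog 'ROWS'. ROWS is a JSON object of lists of equal length, an entry for each row: "offset": the shift along the world's x, y, z in units of 50 mm (1.0 is 50 mm), a list of three; "angular": the turn, a rotation vector about the world's x, y, z in units of 6 degrees (1.0 is 6 degrees), a list of three; "jaw": the finger opening in mm, from 0 to 85.4. In form: {"offset": [[tx, ty, tz], ...], "angular": [[ax, ay, az], ...], "jaw": [jaw, ...]}. A call has 1 to 12 rows; each row shifts and turns the commanded pose from where the row before left it; what a row does not reach is not made up. A row lasts 1/10 s, in which the tool goes at most 50 mm and 8.59 degrees, less where a joint would pass 70% of its speed; a pose out of reach is approached as far as the arm can. A call is refused whole if a number of a shift passes 1 or a number of a turn 1, either way. A call with a gripper value outside its range is refused whole. The fingers move at their own pace and stop on an object; the grip force is fixed at half the most. Time passes only in rows, so rows that do not move let the fingers close. It gives the time, the measured TCP pose, the force and the opening at its end, in the units of the state.
- manip.state(): the state, without advancing time (a new reading comes with each control period).
- manip.grab_frame(name): name is "scene" or "top"; returns the picture (480x640x3 uint8, blue, green, red); there is no depth.
- manip.camera_model(name): a dict with "fx", "fy", "cx", "cy" (pixels), "k1" (the pictures are not rectified: a ray, as slopes to the right and down, at radius r is drawn at 1 + k1 r^2 times it, then the intrinsics apply), "rvec" (rotation vector, rad) and "tvec" (3), from world to camera coordinates, as OpenCV has them. Camera axes: x right, y down, z forward; pixel columns grow to the right and rows downward; lengths in m; the calibration is good to about 2 mm. A picture is of the moment at which its call begins. camera_model takes no time and is no camera call.
- manip.job_done(): hands the job in, once; it reports no verdict.
The state is a dict: "time": time; "joint_pos": joint angles; "joint_vel": joint speeds; "joint_efforts": joint torques, N m; "tool_pos": TCP position; "tool_rot": TCP orientation; "contact_force": force on the tool from outside, world axes, zero at the start; "ft_torque": the same for the moment, N m; "gripper_width": opening from 0.0 (shut) to 1.0 (fully open).
Only numpy, scipy, OpenCV 4.12 (cv2) and the standard library are available. Lean on these libraries where they do the work, as an engineer would, in place of code of your own. Each camera call takes 0.05 s, during which the arm holds its last target.

## Task

The stone polisher's tub is loaded; close it up. Put the loose lid on the tub, its far edge tucked under the steel keeper and lying flat and square on the rim. Only then take the key from its wooden block and with it, not with the fingers, turn the slotted screw head clockwise until the clamp dog has swung fully over the lid; put the key back in its block, fully down, and leave the other things on the bench where they are.

Things in the scene. Friction and masses are not known exactly. Their poses are not given: they have to be found in the camera images.
- tub: fixed grey stone polisher: tub 166 mm (x) by 116 mm (y) on a 210 x 136 mm base, flat rim 90 mm up; a motor behind it to x = 147 mm, 79 mm high. Origin under its centre on the bench; x runs from the screw end (front, towards the robot) to the keeper end (back), z up. Stones inside lie below the rim
- rim_centre (a point): centre of the tub's mouth at rim height, axes as the tub's; a closed lid's origin lies here. On the rim's front end a stop lip stands 4 mm high, inner face at x = -77.5 mm; at the back an upright, inner face at x = +77.5 mm, carries the keeper. The 150 mm lid lies between them with 5 mm to spare
- keeper (a point): middle of the keeper's free lower edge, 63.5 mm in +x of the mouth's centre, 14 mm above the rim. The keeper is a steel strip 5 mm thick, 100 mm wide (y), overhanging from x = 63.5 to 83 mm: the lid cannot go straight down past it; its back edge goes in under it with the lid's front held up about 10 degrees
- lid: the loose aluminium lid, a flat plate 150 mm (x) by 116 mm (y) by 8 mm, 0.38 kg, the same when turned half round. Origin at the centre of its underside, z up out of the handle side. On top a black bar handle along y: 74 mm long, 14 mm thick (x), its grip from 22 to 42 mm above the underside, on two posts
- lid_handle (a point): centre of the lid's bar handle, 32 mm above the lid's underside
- dog (a joint): angle of the clamp dog and its slotted screw head (one piece) about an upright axis 110 mm before (-x) the tub's centre; stays where left, friction 0.1 N m. 0 = open, dog 1.3 rad counter-clockwise from the tub's +x; 1.3 = stop, dog along +x over the lid; grows clockwise from above. Arm 18 mm wide, 8 thick, reach 55 mm, underside 10 mm above the rim: 2 mm over a flat lid
- screw_slot (a point): centre of the floor of the slot in the screw head, on the turning axis, 108 mm above the bench. Its x axis lies along the slot and along the dog (towards its tip). The slot is 11 mm wide (y), open at both ends, 16 mm deep, between two bars 36 mm long and 9 mm thick
- key: the loose key that fits the slot, 110 mm tall, 0.12 kg, upright. Origin at the centre of the blade's lower end, z up towards the handle. Blade: 27 mm (x) by 6 mm (y), from 0 to 60 mm up. Above it a dark wooden paddle handle 50 mm (x) by 14 mm (y), from 60 to 110 mm up; the same when turned half round
- key_grip (a point): the point to grip on the key's paddle, 90 mm above the blade's lower end; close the fingers along y
- key_block: the fixed wooden block that holds the key, 80 (x) by 60 (y) by 75 mm high, origin under its centre. A slot 31 mm (x) by 10 mm (y) goes through it at its centre; the key hangs in it with its paddle resting on the block's top, blade end 15 mm above the bench
- copper_bowl: loose copper bowl, 110 mm across, 40 mm high, a bystander; origin under its centre
- jar: loose glass jar with cap, 72 mm across, 100 mm high, a bystander; origin under its centre
Mind the look-alikes: they are no part of the job. What is shaped like the key_block but yellow is not meant. What is shaped like the lid but green is not meant.

How it is judged:
On the way, in this order (a step that is already met when the one before it is completed fails the run):
1. the lid lies flat and square on the rim, its back edge under the keeper, the dog still open (x of lid in the frame of rim_centre between -0.005 and 0.005 m and y of lid in the frame of rim_centre between -0.01 and 0.01 m and z of lid in the frame of rim_centre between -0.004 and 0.0025 m and angle between the x axis of lid and the x axis of rim_centre, either way round below 0.12 rad and angle between lid's own z axis and vertical below 0.03 rad and value of joint dog below 0.5 rad), for 0.2 s.
2. with the key's blade in the slot, the dog is turned over the lid (value of joint dog above 1.12 rad and distance between key and screw_slot below 0.014 m), for 0.1 s.
At the end, for the whole second after the job is handed in: Lid on the rim under the keeper (5 mm along, 10 mm across the tub, 0.12 rad of square, 2.5 mm high, tilt under 0.03 rad); dog past 1.12 rad; key in its block (8 mm, at most 4 mm short of fully down, upright within 0.1 rad); lid and key at rest (x of lid in the frame of rim_centre between -0.005 and 0.005 m and y of lid in the frame of rim_centre between -0.01 and 0.01 m and z of lid in the frame of rim_centre between -0.004 and 0.0025 m and angle between the x axis of lid and the x axis of rim_centre, either way round below 0.12 rad and angle between lid's own z axis and vertical below 0.03 rad and value of joint dog above 1.12 rad and x of key in the frame of key_block between -0.008 and 0.008 m and y of key in the frame of key_block between -0.008 and 0.008 m and z of key in the frame of key_block below 0.019 m and angle between key's own z axis and vertical below 0.1 rad and linear speed of each of lid, key below 0.02 m/s); the robot touches nothing.
It fails at once if a bystander is moved more than 40 mm (distance of any of copper_bowl, jar from where it was at the start of the episode above 0.04 m).
It fails at once if the fingers push the dog or its screw head (more than 4 N) (contact force between the fingers and dog above 4 N).
It also fails if it takes over 72 s, if anything falls off the work surface, if the arm or the gripper's body presses on something with over 40 N, if the wrist force passes 120 N, or if a joint passes its speed limit or range.

## Working session

There is one attempt and no reset: what is moved stays moved. The work goes in short steps, Python scripts to look and compute and a shell command to move; the robot and the scene stay as the last step left them, time stands still between calls to the robot, and variables do not carry over. Pictures are saved under pics/ and viewed, and the job is handed in when it is done.

```bash
mkdir -p pics; python3 - <<'E'
from plant import manip
import cv2
s=manip.state(); print({k:(v if not hasattr(v,'tolist') else v) for k,v in s.items()}); print(manip.grasp_offset)
for n in("scene","top"):
    cv2.imwrite(f"pics/{n}0.png",manip.grab_frame(n)); print(n,manip.camera_model(n))
E
```

```text
{'time': 0.0, 'joint_pos': array([ 1.18397262e+00,  5.33729527e-02,  1.61428587e+00, -3.41020275e-05,
        1.47596894e+00, -1.19001410e-01]), 'joint_vel': array([-0.00071171, -0.00106526,  0.00210746,  0.00148437, -0.00128432,
       -0.00165125]), 'joint_efforts': array([ 2.06234348e-03, -3.93664062e+01, -3.70186579e+01,  6.02891100e-05,
        6.72527152e-03, -1.26385405e-05]), 'tool_pos': array([0.16517207, 0.60214478, 0.23005788]), 'tool_rot': array([-0.70007642,  0.70147569, -0.09457397,  0.09423712]), 'contact_force': array([0.1477438 , 0.13546572, 0.3199408 ]), 'ft_torque': array([ 0.00855383,  0.00742031, -0.03819718]), 'gripper_width': 0.9999603654078214}
-0.0187
scene {'fx': 596.3917880281056, 'fy': 596.3917880281056, 'cx': 315.51791268963495, 'cy': 239.12479257155687, 'k1': -0.1809770047397098, 'rvec': array([ 2.30095824,  0.70494362, -0.25298525]), 'tvec': array([-0.37203069, -0.15918635,  1.56838894])}
top {'fx': 466.5595688165318, 'fy': 466.5595688165318, 'cx': 316.8553161776961, 'cy': 247.7777018261248, 'k1': -0.03782839980740667, 'rvec': array([ 2.15438565, -2.16443055,  0.1642746 ]), 'tvec': array([-0.05293659,  0.49422067,  1.17649651])}
```

View pics/scene0.png

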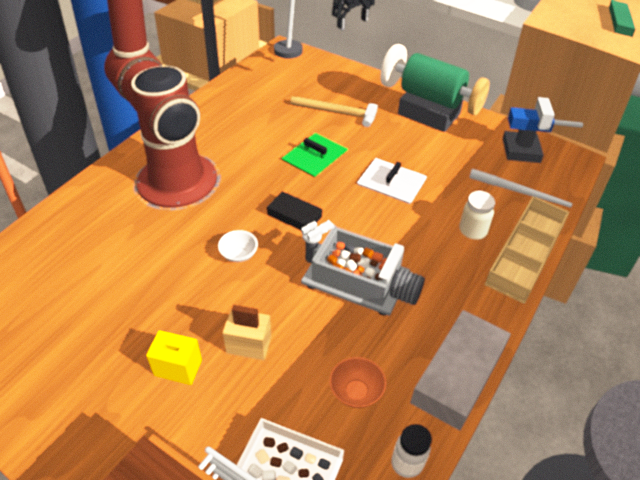

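View pics/top0.png

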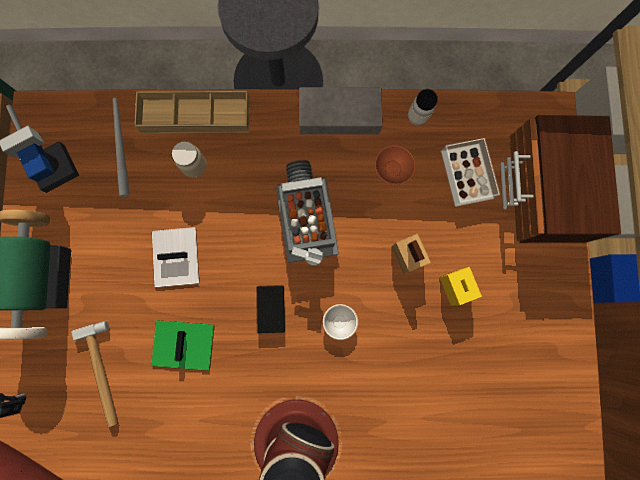

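The top view shows these candidates:
- **Lid:** the white/aluminium plate at (175,257) fits. The green one at (183,345) is the look-alike.
- **Key block:** the natural-wood block with the dark paddle at (411,253) fits. The yellow one at (461,287) is the look-alike.
- **Tub:** it sits at (308,218), with the screw at its lower end, about (307,256).

I'll confirm these in enlarged crops.

```bash
cat > h.py <<'E'
import numpy as np, cv2
from plant import manip
def cam(n):
    c=manip.camera_model(n); R=cv2.Rodrigues(np.array(c['rvec']))[0]; t=np.array(c['tvec']); 
    K=np.array([[c['fx'],0,c['cx']],[0,c['fy'],c['cy']],[0,0,1]]); return K,np.array([c['k1'],0,0,0,0.]),R,t
def ray(n,uv):
    K,d,R,t=cam(n)
    p=cv2.undistortPoints(np.array(uv,float).reshape(-1,1,2),K,d).reshape(-1,2)
    D=np.c_[p,np.ones(len(p))]@R
    return -R.T@t,D
def plane(n,uv,z):
    o,D=ray(n,uv); return o+D*((z-o[2])/D[:,2])[:,None]
def proj(n,P):
    K,d,R,t=cam(n)
    return cv2.projectPoints(np.array(P,float).reshape(-1,1,3),cv2.Rodrigues(R)[0],t,K,d)[0].reshape(-1,2)
def tri(uv1,uv2):
    o1,D1=ray('scene',[uv1]);o2,D2=ray('top',[uv2]);D1=D1[0];D2=D2[0]
    s=np.linalg.lstsq(np.c_[D1,-D2],o2-o1,rcond=None)[0]
    a=o1+s[0]*D1;b=o2+s[1]*D2; return (a+b)/2,np.linalg.norm(a-b)
def crop(img,x0,y0,w,h,f,out):
    cv2.imwrite(out,cv2.resize(img[y0:y0+h,x0:x0+w],None,fx=f,fy=f,interpolation=cv2.INTER_CUBIC))
E
python3 - <<'E'
from h import *
t=cv2.imread('pics/top0.png');s=cv2.imread('pics/scene0.png')
a=lambda i,x,y:cv2.resize(i[y:y+75,x:x+100],None,fx=4,fy=4,interpolation=cv2.INTER_CUBIC)
cv2.imwrite('pics/crop1.png',np.vstack([np.hstack([a(t,125,220),a(t,260,195)]),np.hstack([a(t,385,225),a(s,215,295)])]))
b=lambda i,x,y:cv2.resize(i[y:y+100,x:x+133],None,fx=3,fy=3,interpolation=cv2.INTER_CUBIC)
cv2.imwrite('pics/crop2.png',np.hstack([b(s,295,215),b(s,335,140)]))
E
```

```text
(no output)
```

View pics/crop1.png

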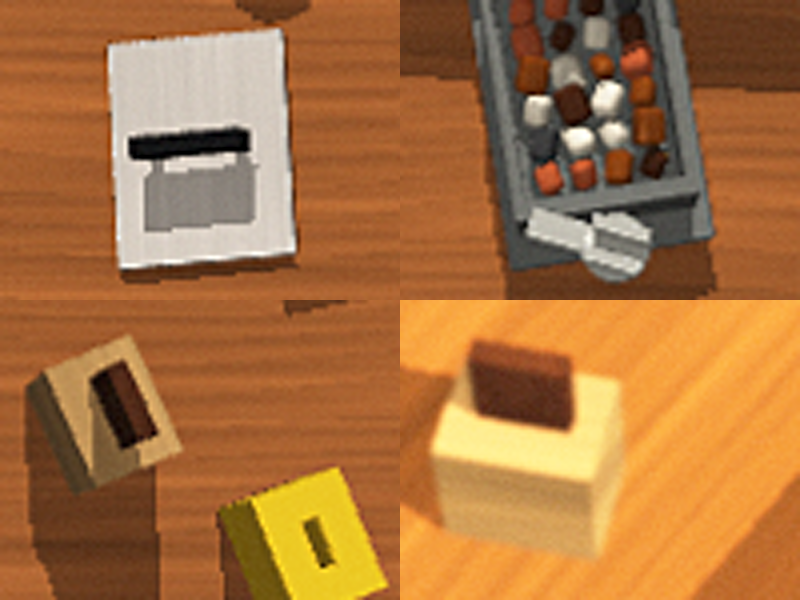

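View pics/crop2.png

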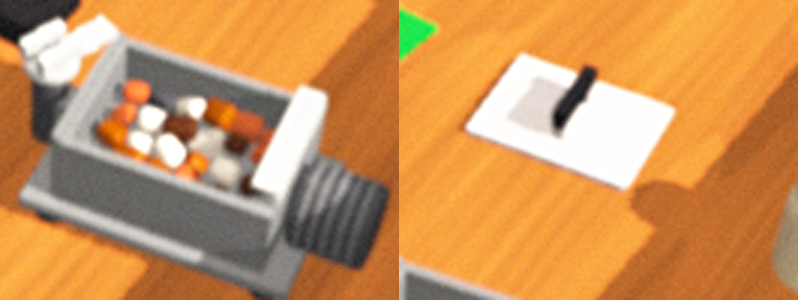

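The crops confirm it: lid white with a black bar, block natural wood with the key in it (the yellow block has an empty slot), dog open. Next I'll measure.

```bash
python3 - <<'E'
from h import *
t=cv2.imread('pics/top0.png');s=cv2.imread('pics/scene0.png')
def quad(mask,roi):
    m=np.zeros_like(mask);x,y,w,h=roi;m[y:y+h,x:x+w]=mask[y:y+h,x:x+w]
    m=cv2.morphologyEx(m,cv2.MORPH_OPEN,np.ones((3,3)))
    c=max(cv2.findContours(m,cv2.RETR_EXTERNAL,cv2.CHAIN_APPROX_NONE)[0],key=cv2.contourArea)
    hl=cv2.convexHull(c)
    for e in np.arange(1,15,.5):
        q=cv2.approxPolyDP(hl,e,True)
        if len(q)<=4:break
    return q.reshape(-1,2).astype(float),cv2.contourArea(hl),hl
def rep(name,cam_,q,z):
    P=plane(cam_,q,z); print(name,cam_,q.tolist()); print(np.round(P,4).tolist()); print(' sides',np.round(np.linalg.norm(P-np.roll(P,-1,0),axis=1),4),'c',np.round(P.mean(0),4), 'ang',[round(float(np.degrees(np.arctan2(*(np.roll(P,-1,0)-P)[i,1::-1]))),2) for i in range(4)])
for n,im,roi in(('top',t,(145,222,60,75)),('scene',s,(350,152,85,52))):
    hsv=cv2.cvtColor(im,cv2.COLOR_BGR2HSV)
    m=((hsv[...,1]<60)&(hsv[...,2]>100)).astype(np.uint8)
    q,a,_=quad(m,roi); rep('lid',n,q,.008)
hsv=cv2.cvtColor(t,cv2.COLOR_BGR2HSV)
print('green/lid px',hsv[240,165],'blocktop',hsv[240,407],hsv[262,412],'side',hsv[255,396],'bench',hsv[240,430],'rim',hsv[243,300],hsv[205,285],'paddle top',hsv[255,415],hsv[300,250])
# dark bar
m=(hsv[...,2]<60).astype(np.uint8)
q,a,hl=quad(m,(150,245,45,20)); r=cv2.minAreaRect(hl);print('bar',r); rep('bar','top',cv2.boxPoints(r),.042)
b=lambda i,x,y:cv2.resize(i[y:y+75,x:x+100],None,fx=8,fy=8,interpolation=cv2.INTER_CUBIC)
cv2.imwrite('pics/tubA.png',cv2.resize(t[160:270,260:350],None,fx=5,fy=5,interpolation=cv2.INTER_CUBIC))
cv2.imwrite('pics/tubB.png',b(s,300,215)); cv2.imwrite('pics/blk.png',b(t,370,215))
E
```

```text
lid top [[195.0, 228.0], [198.0, 282.0], [155.0, 286.0], [152.0, 231.0]]
[[0.5517, 0.2683, 0.008], [0.4081, 0.2563, 0.008], [0.398, 0.3688, 0.008], [0.5441, 0.3826, 0.008]]
 sides [0.1441 0.113  0.1467 0.1146] c [0.4755 0.319  0.008 ] ang [-175.21, 95.14, 5.43, -86.17]
lid scene [[375.0, 158.0], [425.0, 176.0], [410.0, 202.0], [358.0, 183.0]]
[[0.3965, 0.3707, 0.008], [0.544, 0.383, 0.008], [0.5574, 0.2688, 0.008], [0.411, 0.2547, 0.008]]
 sides [0.1481 0.115  0.147  0.1169] c [0.4772 0.3193 0.008 ] ang [4.77, -83.32, -174.48, 97.15]
green/lid px [ 16  26 214] blocktop [ 17 139 193] [ 16 147 123] side [ 18 142  72] bench [ 12 185 171] rim [53 13 80] [30  7 78] paddle top [  7 167  32] [ 13 182 161]
bar ((171.52459716796875, 255.77049255371094), (5.432144641876221, 29.33357810974121), 84.80557250976562)
bar top [[156.67214965820312, 254.3934326171875], [185.88525390625, 251.73770141601562], [186.37704467773438, 257.1475524902344], [157.1639404296875, 259.80328369140625]]
[[0.4772, 0.3565, 0.042], [0.4838, 0.2815, 0.042], [0.4698, 0.2798, 0.042], [0.4632, 0.3546, 0.042]]
 sides [0.0753 0.0141 0.0751 0.0141] c [0.4735 0.3181 0.042 ] ang [-84.96, -173.05, 95.04, 7.43]
```

View pics/tubA.png

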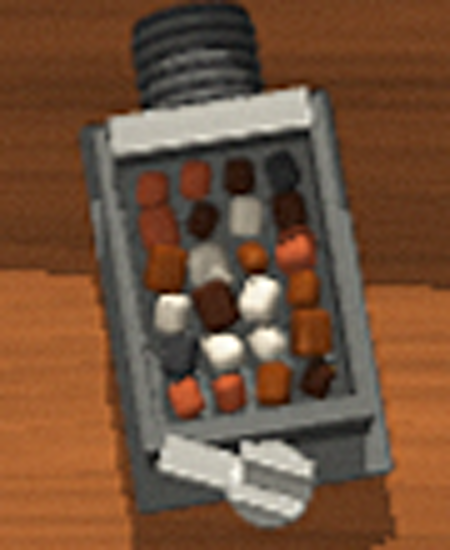

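View pics/tubB.png

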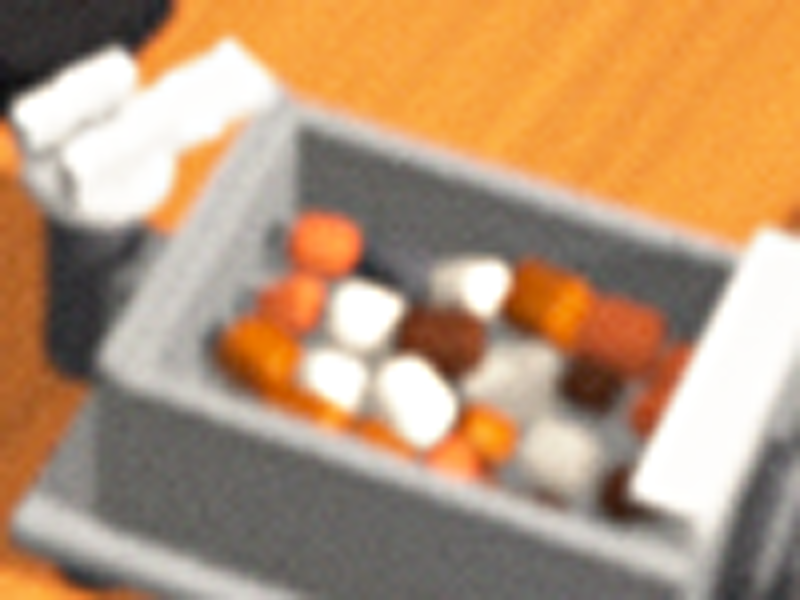

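View pics/blk.png

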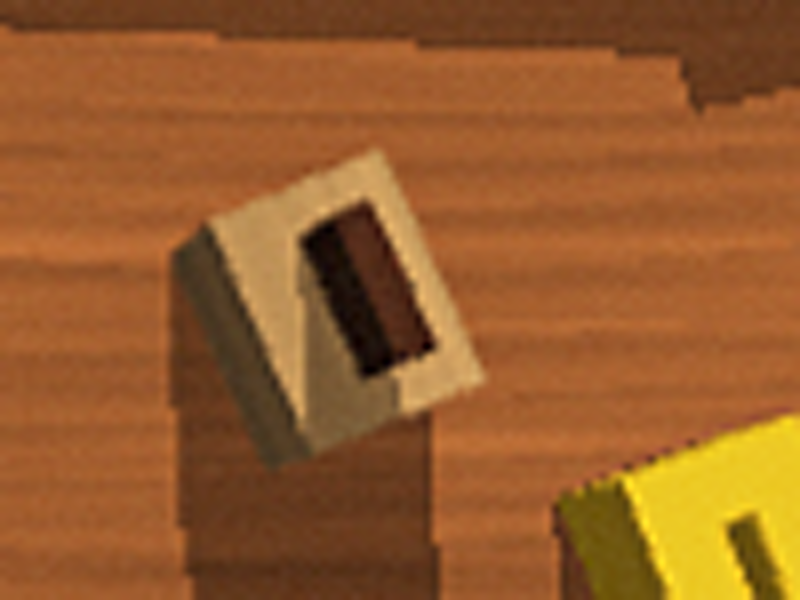

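```bash
python3 - <<'E'
from h import *
f=5
T=lambda p:((np.array(p,float)+.5)/f-.5+np.array([260,160]))
B=lambda p:((np.array(p,float)+.5)/8-.5+np.array([300,215]))
K=lambda p:((np.array(p,float)+.5)/8-.5+np.array([370,215]))
def show(n,P):
    print(n,np.round(P,4).tolist(),'c',np.round(P.mean(0),4),'sides',np.round(np.linalg.norm(P-np.roll(P,-1,0),axis=1),4),'ang',np.round(np.degrees(np.arctan2(*(np.roll(P,-1,0)-P)[:,1::-1].T)),1))
show('keeper top',plane('top',T([[108,121],[306,87],[311,122],[116,154]]),.109))
show('keeper scene',plane('scene',B([[635,490],[715,510],[800,245],[770,235]]),.109))
show('rimfront L,R top',plane('top',T([[150,447],[373,412]]),.09))
show('rim front R,L scene',plane('scene',B([[105,370],[290,100]]),.09))
show('base front',plane('top',T([[140,510],[393,470]]),.02))
show('disk c',plane('top',T([[270,484]]),.108))
show('block top',plane('top',K([[207,224],[377,150],[485,380],[308,460]]),.075))
show('paddle top',plane('top',K([[330,220],[370,202],[435,347],[398,365]]),.125))
print('cams',ray('top',[[0,0]])[0],ray('scene',[[0,0]])[0])
E
```

```text
keeper top [[0.644, 0.0335, 0.109], [0.6612, -0.0648, 0.109], [0.6433, -0.0671, 0.109], [0.6272, 0.0294, 0.109]] c [ 0.6439 -0.0172  0.109 ] sides [0.0997 0.0181 0.0979 0.0173] ang [ -80.  -172.5   99.5   13.5]
keeper scene [[0.6446, -0.0669, 0.109], [0.6648, -0.0611, 0.109], [0.6394, 0.0323, 0.109], [0.631, 0.0309, 0.109]] c [ 0.645  -0.0162  0.109 ] sides [0.021  0.0968 0.0085 0.0987] ang [  16.1  105.2 -170.6  -82. ]
rimfront L,R top [[0.4835, 0.0131, 0.09], [0.5006, -0.0973, 0.09]] c [ 0.4921 -0.0421  0.09  ] sides [0.1117 0.1117] ang [-81.2  98.8]
rim front R,L scene [[0.5017, -0.0961, 0.09], [0.4888, 0.0161, 0.09]] c [ 0.4953 -0.04    0.09  ] sides [0.1129 0.1129] ang [ 96.6 -83.4]
base front [[0.4597, 0.0211, 0.02], [0.4802, -0.1114, 0.02]] c [ 0.47   -0.0451  0.02  ] sides [0.1341 0.1341] ang [-81.2  98.8]
disk c [[0.4628, -0.0459, 0.108]] c [ 0.4628 -0.0459  0.108 ] sides [0.] ang [0.]
block top [[0.5009, -0.2526, 0.075], [0.5244, -0.3073, 0.075], [0.4512, -0.3389, 0.075], [0.4263, -0.2822, 0.075]] c [ 0.4757 -0.2952  0.075 ] sides [0.0595 0.0798 0.0619 0.0803] ang [ -66.8 -156.7  113.7   21.6]
paddle top [[0.4947, -0.2805, 0.125], [0.5002, -0.2928, 0.125], [0.456, -0.311, 0.125], [0.4507, -0.2996, 0.125]] c [ 0.4754 -0.2959  0.125 ] sides [0.0135 0.0477 0.0126 0.048 ] ang [ -66.2 -157.6  115.3   23.4]
cams [ 0.3312575  -0.03431688  1.2330009 ] [ 0.95069664 -0.79150667  1.04560226]
```

```bash
cat >> h.py <<'E'
from scipy.spatial.transform import Rotation as Ro
def tool():
    s=manip.state(); q=np.array(s['tool_rot']); R=Ro.from_quat(q[[1,2,3,0]]).as_matrix(); return s,R
def togo(pos,yawjaw,pitch=0,pax=None,quiet=False):
    """target TCP pos, jaw axis yaw (deg, mod 180), pitch deg about pax (world yaw of horizontal axis)."""
    s,R=tool(); best=None
    for k in(0,180):
        a=np.radians(yawjaw+k); z=np.array([np.cos(a),np.sin(a),0]); y=np.array([0,0,-1.]); x=np.cross(y,z)
        T=np.c_[x,y,z]
        if pitch:
            b=np.radians(pax); T=Ro.from_rotvec(np.radians(pitch)*np.array([np.cos(b),np.sin(b),0])).as_matrix()@T
        rv=Ro.from_matrix(T@R.T).as_rotvec(degrees=True)
        if best is None or np.linalg.norm(rv)<np.linalg.norm(best): best=rv
    d=np.array(pos)-s['tool_pos']
    print('t',round(s['time'],2),'pos',np.round(s['tool_pos'],4),'jawyaw',round(float(np.degrees(np.arctan2(R[1,2],R[0,2]))),2),'ydir',np.round(R[:,1],3),'F',np.round(s['contact_force'],1),'w',round(s['gripper_width']*85.4,1),'j6',np.round(s['joint_pos'],2))
    print('offset units',np.round(d/.05,3),'rot units',np.round(best/6,3))
E
python3 -c "
from h import *
togo([.475,.3185,.12],5.1)"
```

```text
t 0.1 pos [0.1652 0.6022 0.2302] jawyaw 74.66 ydir [-0.001 -0.002 -1.   ] F [ 1.1 -0.1  0.1] w 85.3 j6 [ 1.18  0.05  1.61 -0.    1.48 -0.12]
offset units [ 6.197 -5.674 -2.204] rot units [ 1.0000e-02 -1.5000e-02 -1.1593e+01]
```

```bash
python3 -m jog '{"offset":[[0.5,-0.5,0],[0.5,-0.5,0],[0.5,-0.5,0],[0.5,-0.5,0],[0.5,-0.5,0],[0.5,-0.5,0],[0.5,-0.5,-0.2],[0.5,-0.5,-0.2],[0.5,-0.5,-0.4],[0.6,-0.4,-0.4],[0.6,-0.4,-0.4],[0.5,-0.4,-0.4]],"angular":[[0,0,-0.96],[0,0,-0.96],[0,0,-0.96],[0,0,-0.96],[0,0,-0.97],[0,0,-0.97],[0,0,-0.97],[0,0,-0.97],[0,0,-0.97],[0,0,-0.97],[0,0,-0.97],[0,0,-0.96]],"jaw":[85,85,85,85,85,85,85,85,70,60,60,60]}'; python3 - <<'E'
from h import *
togo([.475,.3185,.015],5.1)
i=manip.grab_frame('top'); j=manip.grab_frame('scene')
cv2.imwrite('pics/a1.png',np.hstack([cv2.resize(i[200:320,120:250],None,fx=3,fy=3),cv2.resize(j[110:230,330:460],None,fx=3,fy=3)]))
E
```

```text
time: 1.3
tool_pos: [0.4764, 0.3164, 0.1302]
tool_rot: [-0.521, 0.521, -0.478, 0.478]
contact_force: [0.9, 0.3, 1.0]
gripper_width: 0.706
t 1.3 pos [0.4764 0.3164 0.1302] jawyaw 4.84 ydir [-0. -0. -1.] F [0.9 0.3 1. ] w 60.3 j6 [ 0.46  0.01  1.83 -0.    1.3   0.37]
offset units [-0.029  0.041 -2.304] rot units [ 0.001 -0.002  0.043]
```

View pics/a1.png

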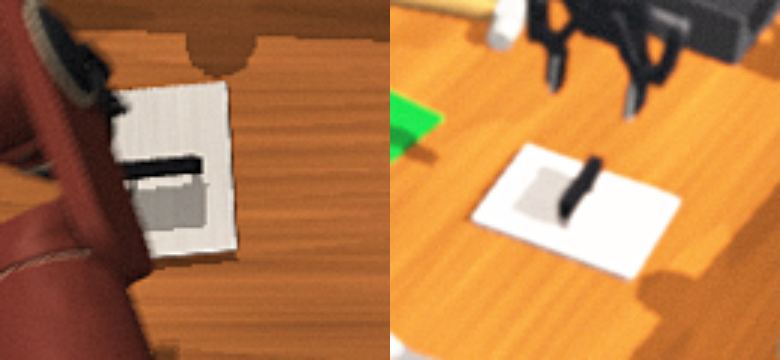

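The scene crop shows the open fingers above the bar, one on each side (bar at about (580,190) in the right half). I'll descend and grip.

```bash
python3 -m jog '{"offset":[[0,0,-0.4],[0,0,-0.4],[0,0,-0.4],[0,0,-0.4],[0,0,-0.4],[0,0,-0.28],[0,0,0],[0,0,0],[0,0,0],[0,0,0],[0,0,0],[0,0,0]],"angular":[[0,0,0.02],[0,0,0.02],[0,0,0],[0,0,0],[0,0,0],[0,0,0],[0,0,0],[0,0,0],[0,0,0],[0,0,0],[0,0,0],[0,0,0]],"jaw":[60,60,60,60,60,60,60,8,8,8,8,8]}'; python3 -c "
from h import *
togo([.475,.3185,.015],5.1)"
```

```text
time: 2.6
tool_pos: [0.476, 0.3182, 0.0188]
tool_rot: [0.523, -0.522, 0.476, -0.476]
contact_force: [-3.5, -0.0, 6.6]
gripper_width: 0.151
t 2.6 pos [0.476  0.3182 0.0188] jawyaw 5.36 ydir [ 0.001  0.001 -1.   ] F [-3.5 -0.   6.6] w 12.9 j6 [0.46 0.16 1.88 0.   1.1  0.37]
offset units [-0.021  0.005 -0.076] rot units [-0.01   0.012 -0.043]
```

```bash
python3 -m jog '{"offset":[[0,0,0.1],[0,0,0.3],[0,0,0.5],[0,0,0.6],[0,0,0.6],[0,0,0.6],[0,0,0.6],[0,0,0.4],[0,0,0]],"angular":[[0,0,0],[0,0,0],[0,0,0],[0,0,0],[0,0,0],[0,0,0],[0,0,0],[0,0,0],[0,0,0]],"jaw":[8,8,8,8,8,8,8,8,8]}'; python3 - <<'E'
from h import *
togo([.475,.3185,.015],5.1)
i=manip.grab_frame('top'); j=manip.grab_frame('scene');cv2.imwrite('pics/st.png',i);cv2.imwrite('pics/ss.png',j)
cv2.imwrite('pics/a2.png',np.hstack([cv2.resize(i[200:320,120:250],None,fx=3,fy=3),cv2.resize(j[80:200,330:460],None,fx=3,fy=3)]))
E
```

```text
time: 3.5
tool_pos: [0.4771, 0.3185, 0.2068]
tool_rot: [0.525, -0.52, 0.475, -0.477]
contact_force: [0.1, 0.7, -4.2]
gripper_width: 0.147
t 3.5 pos [0.4771 0.3185 0.2068] jawyaw 5.36 ydir [ 0.007  0.003 -1.   ] F [ 0.1  0.7 -4.2] w 12.6 j6 [ 0.46 -0.06  1.76 -0.    1.43  0.37]
offset units [-0.043 -0.    -3.837] rot units [-0.031  0.066 -0.043]
```

View pics/a2.png

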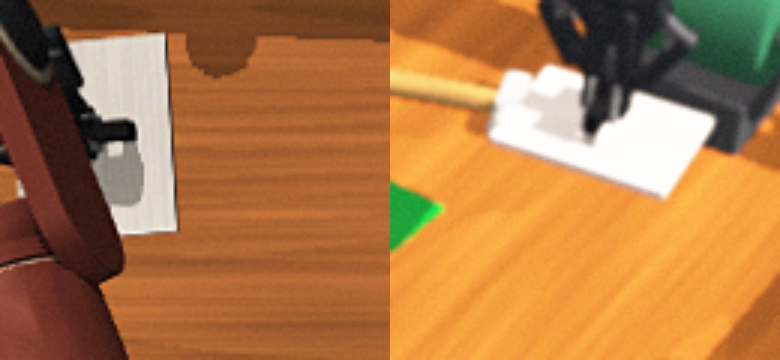

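The lid is held level: force about -4 N, opening about 13 mm, plate clear of the bench at (650,150) in the right half. Next I'll compute the insertion waypoints.

```bash
cat >> h.py <<'E'
C=np.array([.572,-.0287,.09]); YAW=9.2
def lidgo(b,h,p,zg=.0188,y=0):
    R0=Ro.from_euler('z',YAW,degrees=True).as_matrix(); R=R0@Ro.from_euler('y',p,degrees=True).as_matrix()
    P=C+R0@np.array([b,y,h])/1000+R@np.array([-.075,0,zg]); print('lid b,h,p',b,h,p,'->',np.round(P,4)); togo(P,YAW,p,YAW+90)
def lidnow(zg=.0188):
    s,R=tool(); up=-R[:,1]; z=R[:,2]*(1 if R[0,2]>0 else -1)
    B=s['tool_pos']-zg*up+.075*z
    R0=Ro.from_euler('z',YAW,degrees=True).as_matrix(); l=R0.T@(B-C)*1000
    print('lid now b,y,h',np.round(l,1),'pitch',round(float(np.degrees(np.arcsin(-z[2]))),2),'F tub axes',np.round(R0.T@s['contact_force'],1),'T',np.round(s['ft_torque'],2))
E
python3 -c "
from h import *
lidgo(54,50,0);lidgo(54,40,14)"
```

```text
lid b,h,p 54 50 0 -> [ 0.5513 -0.0321  0.1588]
t 3.6 pos [0.475  0.3175 0.2019] jawyaw 5.35 ydir [-0. -0. -1.] F [ 0.2  0.1 -5.1] w 12.7 j6 [ 0.46 -0.05  1.77 -0.    1.43  0.37]
offset units [ 1.526 -6.99  -0.862] rot units [ 0.002 -0.003  0.641]
lid b,h,p 54 40 14 -> [ 0.558  -0.031   0.1664]
t 3.6 pos [0.475  0.3175 0.2019] jawyaw 5.35 ydir [-0. -0. -1.] F [ 0.2  0.1 -5.1] w 12.7 j6 [ 0.46 -0.05  1.77 -0.    1.43  0.37]
offset units [ 1.659 -6.969 -0.71 ] rot units [-0.293  2.312  0.638]
```

```bash
python3 -m jog '{"offset":[[0.1,-0.4,0],[0.15,-0.6,0],[0.15,-0.7,0],[0.15,-0.7,0],[0.15,-0.7,0],[0.15,-0.7,0],[0.15,-0.7,0],[0.15,-0.7,0],[0.15,-0.7,0],[0.15,-0.6,0],[0.15,-0.47,0],[0.06,0,0]],"angular":[[0,0,0.1],[0,0,0.1],[0,0,0.1],[0,0,0.1],[0,0,0.1],[0,0,0.14],[-0.05,0.4,0],[-0.05,0.4,0],[-0.05,0.4,0],[-0.05,0.4,0],[-0.05,0.4,0],[-0.04,0.31,0]],"jaw":[8,8,8,8,8,8,8,8,8,8,8,8]}'; python3 - <<'E'
from h import *
lidgo(54,20,14);lidnow()
j=manip.grab_frame('scene');i=manip.grab_frame('top')
cv2.imwrite('pics/a3.png',np.hstack([cv2.resize(i[150:290,240:370],None,fx=3,fy=3),cv2.resize(j[170:310,295:425],None,fx=3,fy=3)]))
E
```

```text
time: 4.8
tool_pos: [0.5578, -0.0335, 0.1995]
tool_rot: [-0.469, 0.598, -0.515, 0.396]
contact_force: [-0.2, 0.2, -5.8]
gripper_width: 0.15
lid b,h,p 54 20 14 -> [ 0.558  -0.031   0.1464]
t 4.8 pos [ 0.5578 -0.0335  0.1995] jawyaw 9.05 ydir [-0.244 -0.03  -0.969] F [-0.2  0.2 -5.8] w 12.8 j6 [-0.16  0.08  1.65 -0.07  1.65 -0.31]
offset units [ 0.003  0.051 -1.062] rot units [-0.075 -0.054  0.046]
lid now b,y,h [53.3 -2.5 72.8] pitch 14.25 F tub axes [-0.1  0.2 -5.8] T [ 0.08 -0.35 -0.  ]
```

View pics/a3.png

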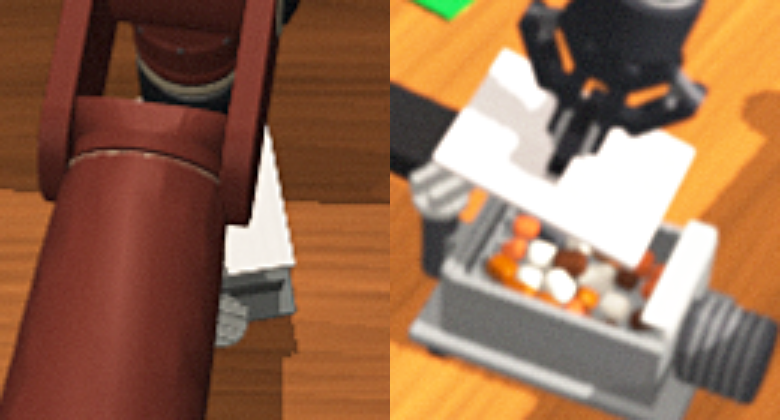

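The scene crop shows the lid tilted, back edge low, with the keeper just beyond it (keeper at about (680,275) in the right half). I'll descend part way.

```bash
python3 -m jog '{"offset":[[0,0.05,-0.3],[0,0,-0.35],[0,0,-0.3],[0,0,-0.1],[0,0,0]],"angular":[[-0.07,-0.05,0.05],[0,0,0],[0,0,0],[0,0,0],[0,0,0]],"jaw":[8,8,8,8,8]}'; python3 - <<'E'
from h import *
lidgo(56,3,14);lidnow()
j=manip.grab_frame('scene');cv2.imwrite('pics/ss.png',j)
cv2.imwrite('pics/a4.png',cv2.resize(j[190:290,300:425],None,fx=6,fy=6,interpolation=cv2.INTER_CUBIC))
s,R=tool();up=-R[:,1];x=R[:,2]*np.sign(R[0,2]);y=np.cross(up,x);o=s['tool_pos']-.0188*up
cs=[o+.075*x*a+.058*y*b+.008*up*c for a,b,c in((1,-1,1),(1,1,1),(-1,-1,1),(1,-1,0))]
R0=Ro.from_euler('z',YAW,degrees=True).as_matrix()
ks=[C+R0@np.array(p) for p in((.0635,-.05,.019),(.0635,.05,.019),(.083,-.05,.019),(-.083,-.058,0),(.083,-.058,0))]
print(np.round((proj('scene',cs+ks)-[300,190]+.5)*6-.5,0).tolist())
E
```

```text
time: 5.4
tool_pos: [0.5572, -0.0279, 0.148]
tool_rot: [-0.471, 0.601, -0.509, 0.398]
contact_force: [-0.3, 0.5, -5.5]
gripper_width: 0.153
lid b,h,p 56 3 14 -> [ 0.5599 -0.0307  0.1294]
t 5.4 pos [ 0.5572 -0.0279  0.148 ] jawyaw 9.48 ydir [-0.237 -0.038 -0.971] F [-0.3  0.5 -5.5] w 13.1 j6 [-0.15  0.12  1.7  -0.07  1.56 -0.3 ]
offset units [ 0.055 -0.055 -0.373] rot units [-0.018  0.013 -0.042]
lid now b,y,h [53.8  3.5 21.7] pitch 13.91 F tub axes [-0.3  0.6 -5.5] T [ 0.05 -0.32 -0.03]
[[449.0, 498.0], [562.0, 272.0], [58.0, 291.0], [442.0, 511.0], [470.0, 517.0], [567.0, 321.0], [523.0, 536.0], [68.0, 430.0], [509.0, 587.0]]
```

View pics/a4.png

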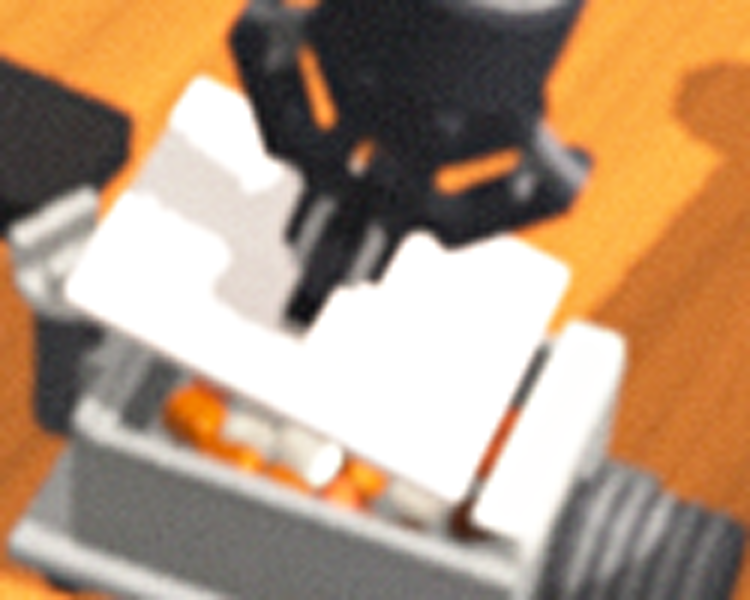

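The lid's back edge at (460,500)-(568,268) lies just in front of the keeper's edge at (478,520)-(573,320). The model corners agree with the picture to about 1 mm relative to each other. I'll lower it.

```bash
python3 -m jog '{"offset":[[0.02,-0.05,-0.12],[0,0,-0.12],[0,0,-0.1],[0,0,-0.03],[0,0,0]],"angular":[[0,0,-0.04],[0,0,0],[0,0,0],[0,0,0],[0,0,0]],"jaw":[8,8,8,8,8]}'; python3 - <<'E'
from h import *
lidgo(68,2,13);lidnow()
j=manip.grab_frame('scene')
cv2.imwrite('pics/a5.png',cv2.resize(j[190:290,300:425],None,fx=6,fy=6,interpolation=cv2.INTER_CUBIC))
E
```

```text
time: 5.95
tool_pos: [0.5591, -0.0308, 0.1308]
tool_rot: [-0.47, 0.599, -0.51, 0.4]
contact_force: [0.3, 0.4, -4.5]
gripper_width: 0.148
lid b,h,p 68 2 13 -> [ 0.5712 -0.0288  0.1272]
t 5.95 pos [ 0.5591 -0.0308  0.1308] jawyaw 9.21 ydir [-0.235 -0.037 -0.971] F [ 0.3  0.4 -4.5] w 12.7 j6 [-0.15  0.14  1.71 -0.07  1.53 -0.3 ]
offset units [ 0.241  0.039 -0.073] rot units [ 0.013 -0.129  0.001]
lid now b,y,h [55.3  0.   4.7] pitch 13.78 F tub axes [ 0.3  0.3 -4.5] T [ 0.03 -0.36  0.03]
```

View pics/a5.png

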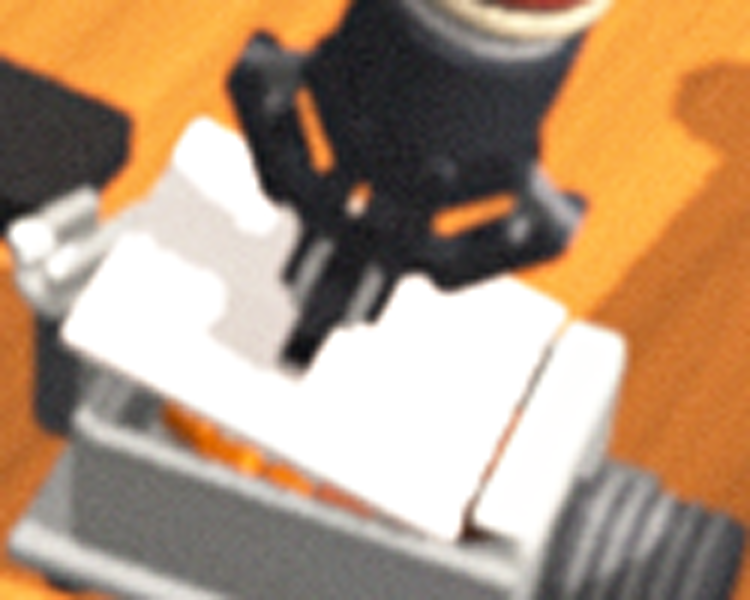

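It hasn't touched anything yet and the back edge is down beside the keeper. I'll go 2 mm lower and slide in.

```bash
python3 -m jog '{"offset":[[0,0,-0.04],[0.04,0.01,-0.02],[0.06,0.01,0],[0.06,0.01,0],[0.05,0.01,0],[0.03,0,0],[0,0,0]],"angular":[[0,0,0],[0,0,0],[0.01,-0.03,0],[0.01,-0.05,0],[0,-0.05,0],[0,0,0],[0,0,0]],"jaw":[8,8,8,8,8,8,8]}'; python3 - <<'E'
from h import *
lidgo(75,1,9);lidnow()
j=manip.grab_frame('scene')
cv2.imwrite('pics/a6.png',cv2.resize(j[190:290,300:425],None,fx=6,fy=6,interpolation=cv2.INTER_CUBIC))
E
```

```text
time: 6.7
tool_pos: [0.5716, -0.0288, 0.1284]
tool_rot: [-0.474, 0.596, -0.507, 0.404]
contact_force: [-0.3, 0.2, -4.3]
gripper_width: 0.148
lid b,h,p 75 1 9 -> [ 0.5758 -0.0281  0.1213]
t 6.7 pos [ 0.5716 -0.0288  0.1284] jawyaw 9.2 ydir [-0.221 -0.035 -0.975] F [-0.3  0.2 -4.3] w 12.6 j6 [-0.15  0.16  1.69 -0.07  1.51 -0.3 ]
offset units [ 0.084  0.014 -0.142] rot units [ 0.102 -0.648  0.   ]
lid now b,y,h [68.5 -0.   3.3] pitch 12.93 F tub axes [-0.3  0.2 -4.3] T [-0.   -0.33  0.01]
```

View pics/a6.png

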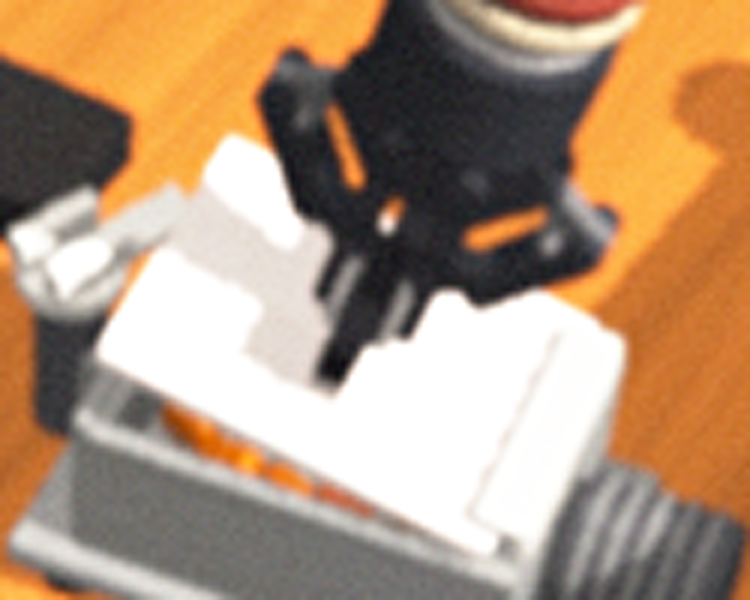

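The back edge is under the keeper with no contact force. I'll slide on and lower the front.

```bash
python3 -m jog '{"offset":[[0.02,0,-0.03],[0.02,0.005,-0.03],[0.02,0.005,-0.03],[0.02,0.005,-0.03],[0,0,-0.02],[0,0,0]],"angular":[[0.02,-0.13,0],[0.02,-0.13,0],[0.02,-0.13,0],[0.02,-0.13,0],[0.02,-0.13,0],[0,0,0]],"jaw":[8,8,8,8,8,8]}'; python3 - <<'E'
from h import *
lidgo(75,.5,5);lidgo(75.5,0,0);lidnow()
j=manip.grab_frame('scene')
cv2.imwrite('pics/a7.png',cv2.resize(j[190:290,300:425],None,fx=6,fy=6,interpolation=cv2.INTER_CUBIC))
E
```

```text
time: 7.35
tool_pos: [0.5749, -0.0281, 0.1211]
tool_rot: [-0.495, 0.579, -0.493, 0.421]
contact_force: [-1.2, 0.1, -5.0]
gripper_width: 0.149
lid b,h,p 75 0.5 5 -> [ 0.5739 -0.0284  0.1158]
t 7.35 pos [ 0.5749 -0.0281  0.1211] jawyaw 9.19 ydir [-0.154 -0.025 -0.988] F [-1.2  0.1 -5. ] w 12.7 j6 [-0.15  0.13  1.73 -0.05  1.44 -0.3 ]
offset units [-0.02  -0.007 -0.107] rot units [ 0.107 -0.658  0.001]
lid b,h,p 75.5 0 0 -> [ 0.5725 -0.0286  0.1088]
t 7.35 pos [ 0.5749 -0.0281  0.1211] jawyaw 9.19 ydir [-0.154 -0.025 -0.988] F [-1.2  0.1 -5. ] w 12.7 j6 [-0.15  0.13  1.73 -0.05  1.44 -0.3 ]
offset units [-0.048 -0.011 -0.247] rot units [ 2.400e-01 -1.481e+00  1.000e-03]
lid now b,y,h [74.1  0.2  0.8] pitch 9.0 F tub axes [-1.2  0.3 -5. ] T [ 0.03 -0.25 -0.02]
```

View pics/a7.png

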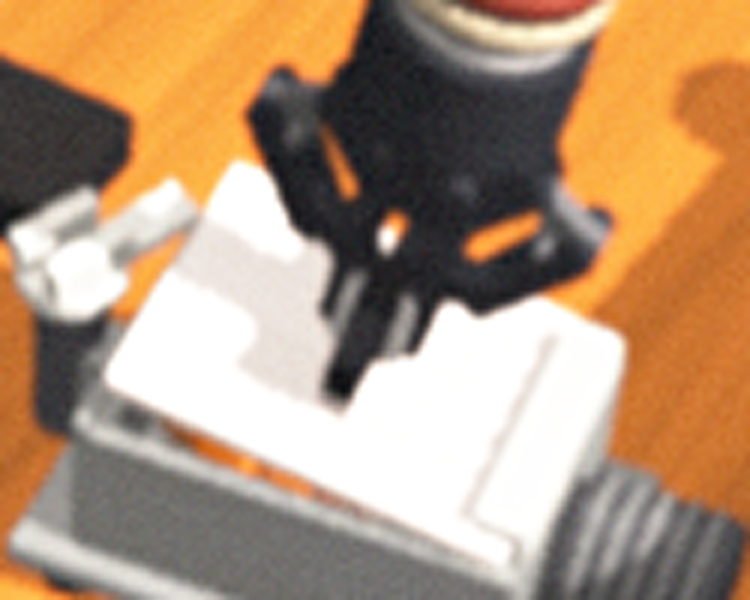

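```bash
python3 -m jog '{"offset":[[0,0,-0.03],[0,0,-0.03],[-0.01,0,-0.03],[-0.01,0,-0.03],[-0.01,0,-0.03],[-0.01,0,-0.03],[0,0,0]],"angular":[[0.03,-0.2,0],[0.03,-0.2,0],[0.03,-0.2,0],[0.03,-0.2,0],[0.03,-0.2,0],[0.03,-0.2,0],[0,0,0]],"jaw":[8,8,8,8,8,8,8]}'; python3 - <<'E'
from h import *
lidgo(75.5,0,0);lidnow()
j=manip.grab_frame('scene')
cv2.imwrite('pics/a8.png',cv2.resize(j[190:290,300:425],None,fx=6,fy=6,interpolation=cv2.INTER_CUBIC))
E
```

```text
time: 8.1
tool_pos: [0.573, -0.0279, 0.1121]
tool_rot: [-0.53, 0.546, -0.465, 0.452]
contact_force: [0.5, 0.9, -4.5]
gripper_width: 0.148
lid b,h,p 75.5 0 0 -> [ 0.5725 -0.0286  0.1088]
t 8.1 pos [ 0.573  -0.0279  0.1121] jawyaw 9.18 ydir [-0.028 -0.006 -1.   ] F [ 0.5  0.9 -4.5] w 12.6 j6 [-0.17  0.05  1.82 -0.01  1.3  -0.33]
offset units [-0.01  -0.014 -0.065] rot units [ 0.057 -0.271  0.003]
lid now b,y,h [75.5  0.5  1.1] pitch 1.66 F tub axes [ 0.6  0.8 -4.5] T [ 0.02 -0.05  0.01]
```

View pics/a8.png

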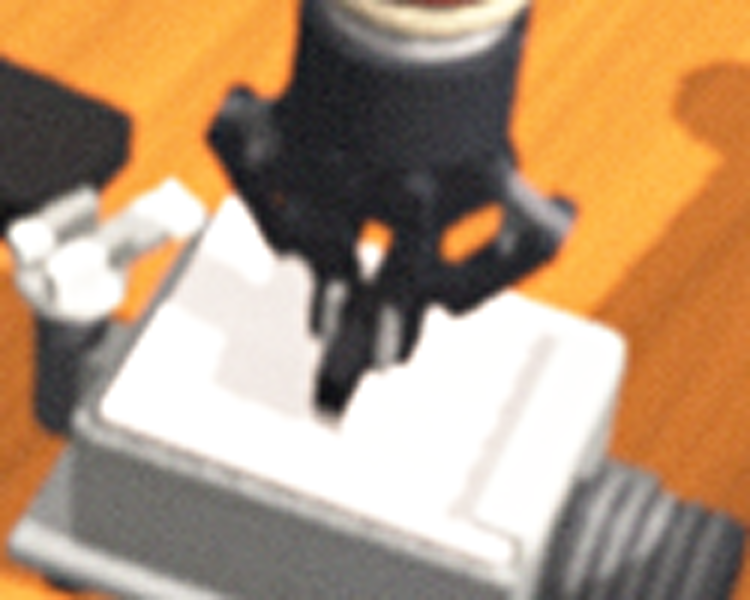

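```bash
python3 -m jog '{"offset":[[0,-0.01,-0.02],[-0.01,0,-0.02],[0,0,-0.02],[0,0,-0.02],[0,0,0]],"angular":[[0.02,-0.1,0],[0.02,-0.1,0],[0.01,-0.07,0],[0,0,0],[0,0,0]],"jaw":[8,8,8,8,8]}'; python3 - <<'E'
from h import *
lidgo(75.5,0,0);lidnow()
E
```

```text
time: 8.65
tool_pos: [0.573, -0.0287, 0.1088]
tool_rot: [-0.538, 0.539, -0.458, 0.458]
contact_force: [-3.6, -0.4, -0.8]
gripper_width: 0.15
lid b,h,p 75.5 0 0 -> [ 0.5725 -0.0286  0.1088]
t 8.65 pos [ 0.573  -0.0287  0.1088] jawyaw 9.19 ydir [-0.001 -0.001 -1.   ] F [-3.6 -0.4 -0.8] w 12.8 j6 [-0.18  0.04  1.84 -0.    1.26 -0.34]
offset units [-0.011  0.001 -0.001] rot units [ 0.013 -0.008  0.002]
lid now b,y,h [76.  -0.2 -0. ] pitch 0.06 F tub axes [-3.6  0.2 -0.8] T [ 0.04  0.39 -0.02]
```

It reads flat and the rim is carrying the weight. I'll press slightly, release and retreat upwards.

```bash
python3 -m jog '{"offset":[[0,0,-0.02],[0,0,0],[0,0,0],[0,0,0],[0,0,0],[0,0,0.2],[0,0,0.5],[0,0,0.6],[0,0,0.6],[0,0,0.6],[0,0,0.6]],"angular":[[0,0,0],[0,0,0],[0,0,0],[0,0,0],[0,0,0],[0,0,0],[0,0,0],[0,0,0],[0,0,0],[0,0,0],[0,0,0]],"jaw":[8,8,40,40,40,40,40,40,40,40,40]}'
python3 -m jog '{"offset":[[-0.1,-0.5,0.2],[-0.1,-0.7,0],[-0.1,-0.8,0],[-0.1,-0.8,0],[-0.2,-0.8,0],[-0.2,-0.8,0],[-0.2,-0.7,0],[-0.2,-0.2,0],[0,0,0]],"angular":[[0,0,0],[0,0,0],[0,0,0],[0,0,0],[0,0,0],[0,0,0],[0,0,0],[0,0,0],[0,0,0]],"jaw":[40,40,40,40,40,40,40,40,40]}'
python3 - <<'E'
from h import *
j=manip.grab_frame('scene');i=manip.grab_frame('top');cv2.imwrite('pics/ss.png',j);cv2.imwrite('pics/st.png',i)
cv2.imwrite('pics/b1.png',np.hstack([cv2.resize(i[160:280,255:345],None,fx=4,fy=4,interpolation=cv2.INTER_CUBIC),cv2.resize(j[190:310,300:400],None,fx=4,fy=4,interpolation=cv2.INTER_CUBIC)]))
togo([.4755,-.2955,.2],113.5)
E
```

```text
time: 9.75
tool_pos: [0.573, -0.0285, 0.2646]
tool_rot: [-0.538, 0.539, -0.458, 0.459]
contact_force: [1.4, -0.1, -0.8]
gripper_width: 0.468
time: 10.65
tool_pos: [0.5121, -0.2947, 0.2729]
tool_rot: [-0.537, 0.538, -0.459, 0.459]
contact_force: [1.1, 0.3, -0.8]
gripper_width: 0.464
t 10.75 pos [ 0.5131 -0.2929  0.2728] jawyaw 9.2 ydir [-0.    -0.001 -1.   ] F [-0.2  0.8  0.6] w 39.9 j6 [-0.64 -0.05  1.65 -0.    1.54 -0.8 ]
offset units [-0.752 -0.053 -1.455] rot units [ 5.0000e-03 -7.0000e-03 -1.2617e+01]
```

View pics/b1.png

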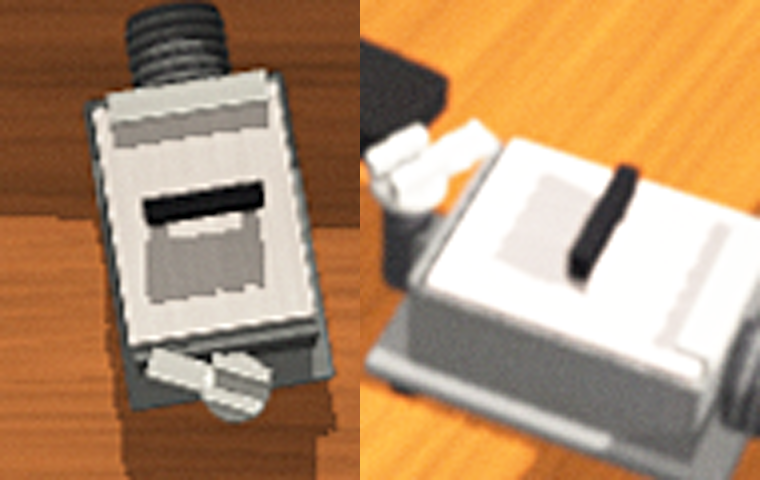

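View pics/st.png

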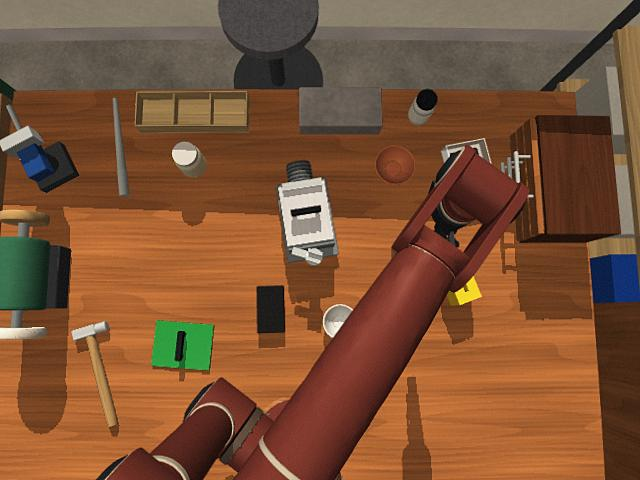

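The lid is closed and square: the bar is at (205,200) in the left half, the lid's front edge lies inside the lip at (225,335), and the keeper overlaps its back. The dog is still open. On to the key, with jaw yaw -67°.

```bash
python3 -m jog '{"offset":[[-0.1,0,0],[-0.1,0,0],[-0.1,0,0],[-0.1,0,0],[-0.1,0,0],[-0.1,0,0],[-0.1,0,0],[-0.05,-0.05,0],[0,0,0],[0,0,0],[0,0,-0.5],[0,0,-0.6]],"angular":[[0,0,-1],[0,0,-1],[0,0,-1],[0,0,-1],[0,0,-1],[0,0,-1],[0,0,-1],[0,0,-1],[0,0,-1],[0,0,-1],[0,0,-1],[0,0,-1]],"jaw":[45,45,45,45,45,45,45,45,45,45,45,45]}'
python3 -m jog '{"offset":[[0,0,-0.4],[0,0,-0.2],[0,0,0]],"angular":[[0,0,-0.7],[0,0,0],[0,0,0]],"jaw":[45,45,45]}'
python3 - <<'E'
from h import *
j=manip.grab_frame('scene');i=manip.grab_frame('top');cv2.imwrite('pics/ss.png',j)
cv2.imwrite('pics/b2.png',np.hstack([cv2.resize(i[190:310,365:465],None,fx=4,fy=4,interpolation=cv2.INTER_CUBIC),cv2.resize(j[270:390,200:300],None,fx=4,fy=4,interpolation=cv2.INTER_CUBIC)]))
togo([.4755,-.2955,.0875],112.9)
# screw/lid check from top picture st.png
st=cv2.imread('pics/st.png');hsv=cv2.cvtColor(st,cv2.COLOR_BGR2HSV)
m=np.zeros((480,640),np.uint8);m[200:220,285:325]=(hsv[200:220,285:325,2]<50)
c=max(cv2.findContours(m,0,1)[0],key=cv2.contourArea);r=cv2.minAreaRect(c);P=plane('top',cv2.boxPoints(r),.132);R0=Ro.from_euler('z',YAW,degrees=True).as_matrix()
print('bar in tub',np.round(R0.T@(P.mean(0)-C)*1000,1),'sides',np.round(np.linalg.norm(P-np.roll(P,-1,0),axis=1),4),'ang',np.round(np.degrees(np.arctan2(*(np.roll(P,-1,0)-P)[:,1::-1].T)),1))
F=plane('top',[[255+133/4-.4,160+348/4-.4],[255+318/4-.4,160+316/4-.4]],.098);print('front edge in tub',np.round((F-C)@R0*1000,1))
E
```

```text
time: 11.95
tool_pos: [0.4773, -0.2951, 0.2191]
tool_rot: [-0.166, 0.165, -0.686, 0.688]
contact_force: [0.4, 0.6, -0.3]
gripper_width: 0.527
time: 12.25
tool_pos: [0.4752, -0.2943, 0.1858]
tool_rot: [0.141, -0.143, 0.694, -0.691]
contact_force: [0.2, -0.2, 0.2]
gripper_width: 0.53
t 12.35 pos [ 0.4762 -0.2958  0.1885] jawyaw -66.89 ydir [-0. -0. -1.] F [-0.7 -0.5  1. ] w 44.7 j6 [-0.69 -0.07  1.81 -0.    1.4   0.48]
offset units [-0.014  0.005 -2.02 ] rot units [ 0.001 -0.    -0.035]
bar in tub [-0.3  1.9 42. ] sides [0.0706 0.0153 0.0704 0.0153] ang [ -81.8 -172.4   98.2    8.1]
front edge in tub [[-75.2  58.5   8. ]
 [-74.1 -56.9   8. ]]
```

View pics/b2.png

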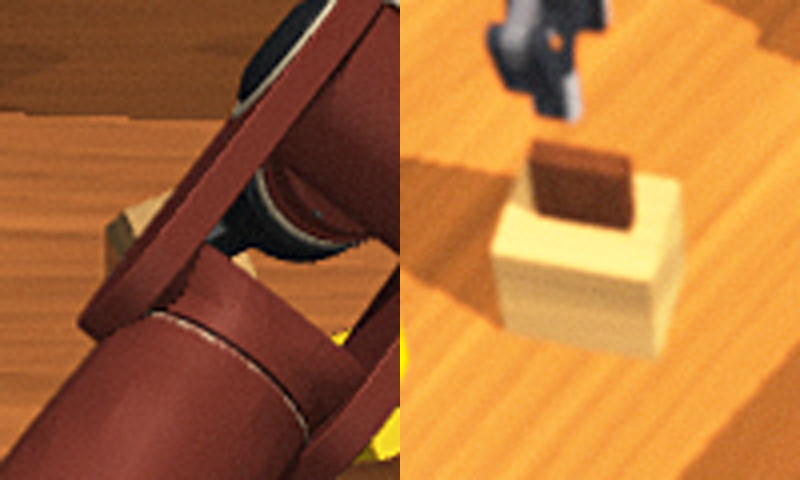

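Numerically the lid is within about 1 mm in x, 2 mm in y and 1° of square. The scene crop shows the fingers above the paddle (paddle at (580,185)). I'll descend and grip the key.

```bash
python3 -m jog '{"offset":[[-0.01,0,-0.4],[0,0,-0.4],[0,0,-0.4],[0,0,-0.4],[0,0,-0.3],[0,0,-0.1],[0,0,0],[0,0,0],[0,0,0],[0,0,0],[0,0,0]],"angular":[[0,0,0],[0,0,0],[0,0,0],[0,0,0],[0,0,0],[0,0,0],[0,0,0],[0,0,0],[0,0,0],[0,0,0],[0,0,0]],"jaw":[45,45,45,45,45,45,45,8,8,8,8]}'; python3 - <<'E'
from h import *
togo([.4755,-.2955,.0875],112.9)
j=manip.grab_frame('scene')
cv2.imwrite('pics/b3.png',cv2.resize(j[270:390,200:300],None,fx=5,fy=5,interpolation=cv2.INTER_CUBIC))
E
```

```text
time: 13.45
tool_pos: [0.4757, -0.2967, 0.0888]
tool_rot: [-0.141, 0.141, -0.693, 0.693]
contact_force: [-0.2, 0.2, 4.8]
gripper_width: 0.16
t 13.45 pos [ 0.4757 -0.2967  0.0888] jawyaw -67.01 ydir [ 0.001 -0.001 -1.   ] F [-0.2  0.2  4.8] w 13.7 j6 [-0.69  0.03  1.88 -0.    1.23  0.48]
offset units [-0.004  0.024 -0.026] rot units [ 0.008  0.006 -0.015]
```

View pics/b3.png

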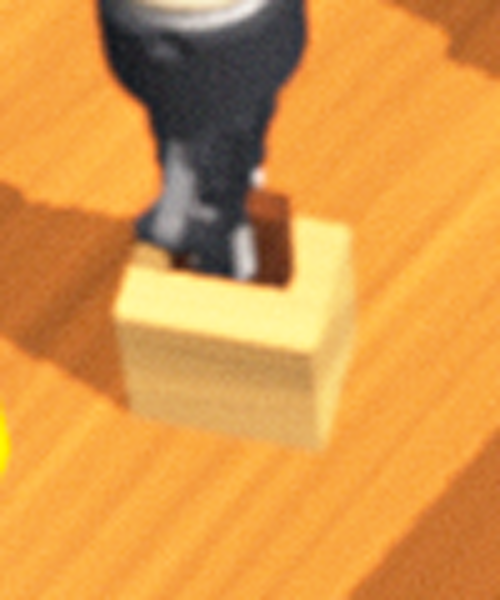

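Gripped, 13.7 mm opening on the 14 mm paddle. The key seats at TCP z of about 0.0888, so the blade end is TCP z − 0.0738. I'll lift straight up.

```bash
python3 -m jog '{"offset":[[0,0,0.1],[0,0,0.2],[0,0,0.3],[0,0,0.3],[0,0,0.4],[0,0,0.4],[0,0,0.5],[0,0,0.5],[0,0,0.4],[0,0,0]],"angular":[[0,0,0],[0,0,0],[0,0,0],[0,0,0],[0,0,0],[0,0,0],[0,0,0],[0,0,0],[0,0,0],[0,0,0]],"jaw":[8,8,8,8,8,8,8,8,8,8]}'; python3 - <<'E'
from h import *
s=C-.11*np.array([.9871,.1599,0]);print(s)
togo([s[0],s[1],.24],-6.3)
j=manip.grab_frame('scene');cv2.imwrite('pics/ss.png',j)
cv2.imwrite('pics/b4.png',cv2.resize(j[200:350,190:310],None,fx=4,fy=4,interpolation=cv2.INTER_CUBIC))
# key pixel check: predicted blade end and paddle top
st,R=tool();p=st['tool_pos'];print(np.round((proj('scene',[p+[0,0,-.0738],p+[0,0,.0362]])-[190,200]+.5)*4-.5))
E
```

```text
time: 14.5
tool_pos: [0.4764, -0.2971, 0.2477]
tool_rot: [-0.142, 0.14, -0.691, 0.695]
contact_force: [0.8, -0.9, -0.8]
gripper_width: 0.152
[ 0.463419 -0.046289  0.09    ]
t 14.5 pos [ 0.4764 -0.2971  0.2477] jawyaw -67.0 ydir [ 0.005 -0.004 -1.   ] F [ 0.8 -0.9 -0.8] w 13.0 j6 [-0.69 -0.11  1.75 -0.    1.5   0.48]
offset units [-0.26   5.016 -0.155] rot units [1.0000e-02 6.4000e-02 1.0116e+01]
[[207. 375.]
 [188. 217.]]
```

View pics/b4.png

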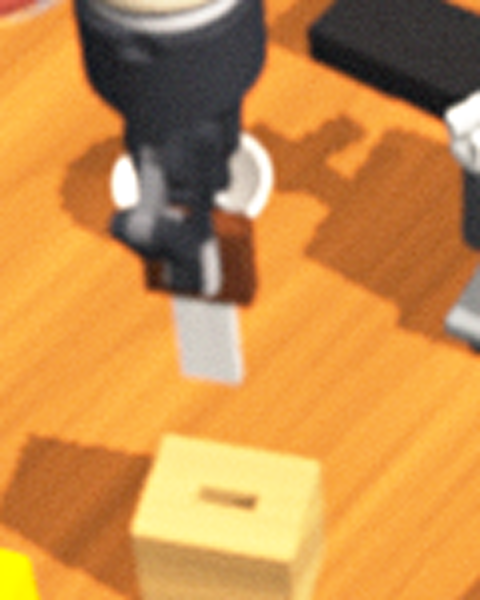

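The key hangs upright in the fingers (blade end at (212,380), predicted (207,375)) and the block's slot is empty. I'll carry it over the screw and turn it to the slot.

```bash
python3 -m jog '{"offset":[[0,0.3,0],[0,0.4,0],[0,0.5,0],[0,0.5,0],[0,0.5,0],[-0.05,0.5,0],[-0.05,0.5,0],[-0.05,0.5,0],[-0.05,0.5,0],[-0.05,0.5,0],[0,0.3,0],[0,0,0]],"angular":[[0,0,0.8],[0,0,0.9],[0,0,0.9],[0,0,0.9],[0,0,0.9],[0,0,0.9],[0,0,0.9],[0,0,0.9],[0,0,0.9],[0,0,0.9],[0,0,0.9],[0,0,0.3]],"jaw":[8,8,8,8,8,8,8,8,8,8,8,8]}'; python3 - <<'E'
from h import *
s=C-.11*np.array([.9871,.1599,0])
togo([s[0],s[1],.21],-6.3)
j=manip.grab_frame('scene');i=manip.grab_frame('top')
cv2.imwrite('pics/b5.png',np.hstack([cv2.resize(i[200:300,250:350],None,fx=4,fy=4,interpolation=cv2.INTER_CUBIC),cv2.resize(j[165:265,260:360],None,fx=4,fy=4,interpolation=cv2.INTER_CUBIC)]))
st,R=tool();p=st['tool_pos'];print(np.round((proj('scene',[p+[0,0,-.0738],[s[0],s[1],.124],[s[0],s[1],.108]])-[260,165]+.5)*4-.5)+[400,0])
E
```

```text
time: 15.75
tool_pos: [0.4613, -0.044, 0.2406]
tool_rot: [0.472, -0.474, 0.527, -0.525]
contact_force: [-0.6, -1.1, -0.6]
gripper_width: 0.155
t 15.75 pos [ 0.4613 -0.044   0.2406] jawyaw -6.12 ydir [-0.004  0.001 -1.   ] F [-0.6 -1.1 -0.6] w 13.2 j6 [-0.26 -0.35  1.96 -0.    1.54 -0.15]
offset units [ 0.042 -0.045 -0.612] rot units [-0.006 -0.039 -0.029]
[[605. 195.]
 [606. 255.]
 [605. 275.]]
```

View pics/b5.png

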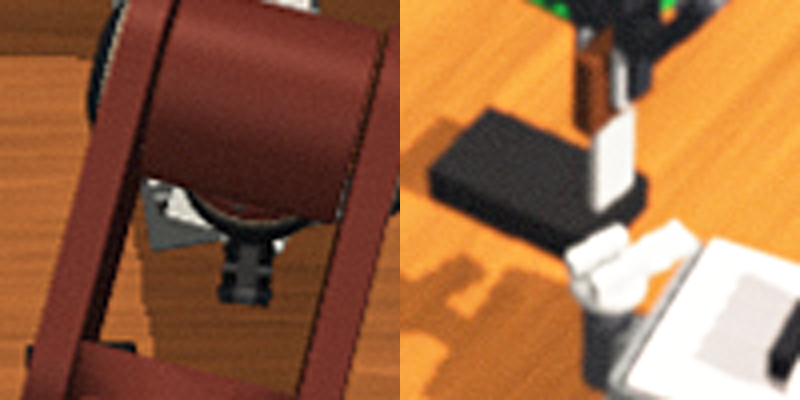

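```bash
python3 - <<'E'
from h import *
i=cv2.imread('pics/st.png')
j=manip.grab_frame('scene');cv2.imwrite('pics/ss.png',j)
cv2.imwrite('pics/b6.png',np.hstack([cv2.resize(i[230:280,280:330],None,fx=8,fy=8,interpolation=cv2.INTER_CUBIC),cv2.resize(j[200:250,390-100:340],None,fx=8,fy=8,interpolation=cv2.INTER_CUBIC)]))
st,R=tool();p=st['tool_pos'];s=C-.11*np.array([.9871,.1599,0])
a=np.radians(83.7);d=np.array([np.cos(a),np.sin(a),0]);n=np.array([-d[1],d[0],0])
s0=np.array([s[0],s[1],.124])
pts=[s0+d*u+n*v for u in(-.018,.018) for v in(.0145,.0055,-.0055,-.0145)]
print('top',np.round((proj('top',pts)-[280,230]+.5)*8-.5).tolist());print('scene',(np.round((proj('scene',pts)-[290,200]+.5)*8-.5)+[400,0]).tolist())
b=p+[0,0,-.0738];x=np.cross(R[:,1],R[:,2])
print('blade corners',(np.round((proj('scene',[b+R[:,0]*.0135,b-R[:,0]*.0135])-[290,200]+.5)*8-.5)+[400,0]).tolist())
E
```

```text
top [[329.0, 261.0], [332.0, 231.0], [336.0, 195.0], [339.0, 165.0], [209.0, 248.0], [212.0, 218.0], [216.0, 182.0], [219.0, 152.0]]
scene [[487.0, 241.0], [512.0, 257.0], [544.0, 277.0], [569.0, 293.0], [574.0, 169.0], [599.0, 185.0], [630.0, 204.0], [656.0, 220.0]]
blade corners [[536.0, 139.0], [603.0, 85.0]]
```

View pics/b6.png

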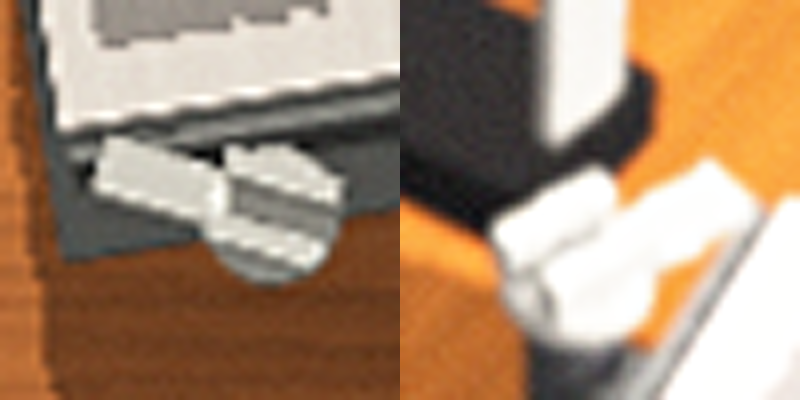

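```bash
python3 - <<'E'
from h import *
def ang(n,pts,f,off,z):
    q=(np.array(pts,float)+.5)/f-.5+off; P=plane(n,q,z); d=P[1]-P[0]; return np.round(P,4).tolist(), round(float(np.degrees(np.arctan2(d[1],d[0]))),1)
o=np.array([280,230]);
print('arm up edge top',ang('top',[[220,172],[115,140]],8,o,.108))
print('arm low edge top',ang('top',[[205,220],[95,190]],8,o,.108))
print('slot top',ang('top',[[335,222],[230,195]],8,o,.124))
o=np.array([290-50,200])
print('arm scene edge',ang('scene',[[550,290],[705,160]],8,o,.108))
print('arm scene low',ang('scene',[[660,265],[760,205]],8,o,.108))
print('tip scene',ang('scene',[[760,205],[705,160]],8,o,.108))
print('bar scene edge',ang('scene',[[500,260],[615,190]],8,o,.124), ang('scene',[[490,240],[590,165]],8,o,.124))
# bright mask of arm+bars in top
i=cv2.imread('pics/st.png');hsv=cv2.cvtColor(i,cv2.COLOR_BGR2HSV);m=np.zeros((480,640),np.uint8)
m[244:256,288:306]=(hsv[244:256,288:306,2]>165);print(m[244:256,288:306]);
print(hsv[244:256,288:306,2])
E
```

```text
arm up edge top ([[0.4759, -0.0301, 0.108], [0.4859, 0.0018, 0.108]], 72.7)
arm low edge top ([[0.4613, -0.0255, 0.108], [0.4706, 0.0079, 0.108]], 74.4)
slot top ([[0.4587, -0.0645, 0.124], [0.4669, -0.0331, 0.124]], 75.3)
arm scene edge ([[0.4627, -0.0552, 0.108], [0.4702, 0.0102, 0.108]], 83.4)
arm scene low ([[0.482, -0.0305, 0.108], [0.4921, 0.0042, 0.108]], 73.7)
tip scene ([[0.4921, 0.0042, 0.108], [0.4702, 0.0102, 0.108]], 164.6)
bar scene edge ([[0.4538, -0.0663, 0.124], [0.4646, -0.027, 0.124]], 74.7) ([[0.4474, -0.0617, 0.124], [0.4537, -0.0229, 0.124]], 80.8)
[[1 1 1 1 1 1 1 1 1 0 0 0 0 0 0 0 0 0]
 [1 1 1 0 0 0 0 0 0 0 0 0 0 0 0 0 0 0]
 [0 0 0 0 0 0 0 0 0 0 0 0 0 0 0 0 0 0]
 [0 0 0 0 0 1 1 1 0 0 0 0 0 0 0 0 0 0]
 [0 0 0 0 0 1 1 1 1 1 1 1 0 0 0 0 0 0]
 [0 0 0 0 0 1 1 1 1 1 1 1 1 1 0 0 0 0]
 [0 0 0 0 1 1 1 1 1 1 1 1 1 1 1 1 1 1]
 [0 0 0 0 1 1 1 1 1 1 1 1 1 1 1 1 1 1]
 [0 0 0 0 1 1 1 1 1 1 1 1 1 1 1 1 1 1]
 [0 0 0 0 1 1 1 1 1 1 1 1 1 1 1 1 1 1]
 [0 0 0 0 0 0 0 1 1 1 1 1 1 1 1 1 1 1]
 [0 0 0 0 0 0 0 0 0 0 1 1 1 1 1 1 1 1]]
[[248 237 242 244 251 255 250 212 174 145 144 158 148 121  85  68  68  63]
 [247 210 170 147 141 152 143 110  79  72  65  66  69  71  78  94 103 105]
 [139 114  83  67  60  81  64  57  73  95  96  81  71  70 112 129 137 136]
 [ 74  66  65  69  65 176 204 193 154 104 108 123 121 128 139 147 135 111]
 [ 95 121 126 127 127 201 221 219 212 203 191 168 139  93  65  63  62  56]
 [101 143 151 122 158 208 218 214 212 214 217 211 210 173 155 101  30  16]
 [ 81  78  71  51 198 227 214 212 211 211 211 216 216 215 215 208 222 187]
 [ 76  53  29  34 194 219 209 214 214 214 211 214 213 214 214 216 229 219]
 [ 84  64  37 120 211 216 209 206 208 208 212 213 211 210 212 213 214 212]
 [ 84  70  53 117 211 241 227 217 215 216 211 209 212 210 210 212 213 205]
 [ 81  75  76  85 122 145 160 211 240 228 217 215 214 211 211 212 206 216]
 [ 84  81  88  76  74  71  85 117 142 153 184 228 231 222 219 214 213 216]]
```

The arm, its tip and the slot give a slot yaw of about 74.5° (not 83.7°), and the slot line passes through (0.4634, -0.0463). So I'll turn 9° more clockwise and come down to just above the bars.

```bash
python3 -m jog '{"offset":[[0.04,-0.04,0],[0,0,-0.2],[0,0,-0.3],[0,0,-0.15],[0,0,0],[0,0,0]],"angular":[[0,0,-0.8],[0,0,-0.8],[0,0,0],[0,0,0],[0,0,0],[0,0,0]],"jaw":[8,8,8,8,8,8]}'; python3 - <<'E'
from h import *
togo([.4634,-.0463,.186],-15.5)
j=manip.grab_frame('scene');cv2.imwrite('pics/ss.png',j)
cv2.imwrite('pics/b7.png',cv2.resize(j[190:250,290:350],None,fx=10,fy=10,interpolation=cv2.INTER_CUBIC))
E
```

```text
time: 16.5
tool_pos: [0.4641, -0.0481, 0.2094]
tool_rot: [0.425, -0.426, 0.565, -0.564]
contact_force: [0.1, 0.8, -0.8]
gripper_width: 0.157
t 16.5 pos [ 0.4641 -0.0481  0.2094] jawyaw -15.99 ydir [-0.002 -0.    -1.   ] F [ 0.1  0.8 -0.8] w 13.4 j6 [-0.26 -0.33  1.99 -0.    1.48  0.02]
offset units [-0.015  0.036 -0.468] rot units [ 0.004 -0.022  0.082]
```

View pics/b7.png

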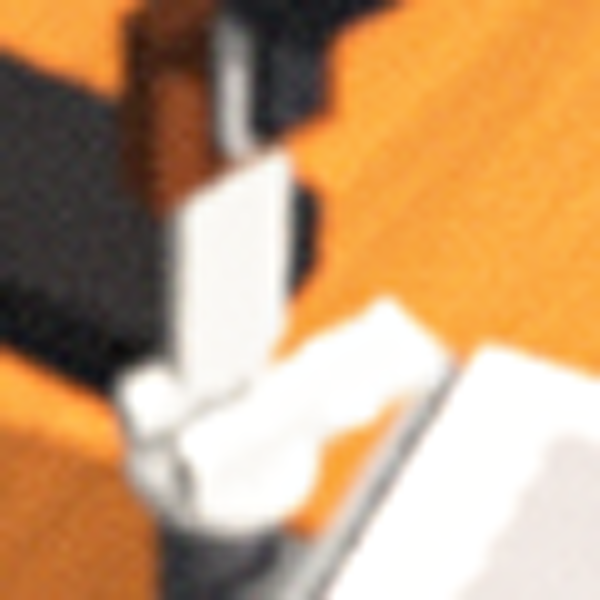

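The blade is over the slot, between the two bars. I'll lower it slowly and watch the force.

```bash
python3 -m jog '{"offset":[[0,0.02,-0.1],[0,0.01,-0.1],[0,0,-0.06],[0,0,-0.04],[0,0,0]],"angular":[[0,0,0.05],[0,0,0],[0,0,0],[0,0,0],[0,0,0]],"jaw":[8,8,8,8,8]}'; python3 - <<'E'
from h import *
togo([.4634,-.0463,.186],-15.5)
j=manip.grab_frame('scene');cv2.imwrite('pics/ss.png',j)
cv2.imwrite('pics/b8.png',cv2.resize(j[190:250,290:350],None,fx=10,fy=10,interpolation=cv2.INTER_CUBIC))
E
```

```text
time: 17.05
tool_pos: [0.4641, -0.0465, 0.1943]
tool_rot: [0.426, -0.428, 0.564, -0.563]
contact_force: [-0.5, -0.2, -0.7]
gripper_width: 0.154
t 17.05 pos [ 0.4641 -0.0465  0.1943] jawyaw -15.71 ydir [-0.002 -0.    -1.   ] F [-0.5 -0.2 -0.7] w 13.2 j6 [-0.26 -0.32  2.01 -0.    1.45  0.02]
offset units [-0.015  0.003 -0.166] rot units [ 0.004 -0.021  0.035]
```

View pics/b8.png

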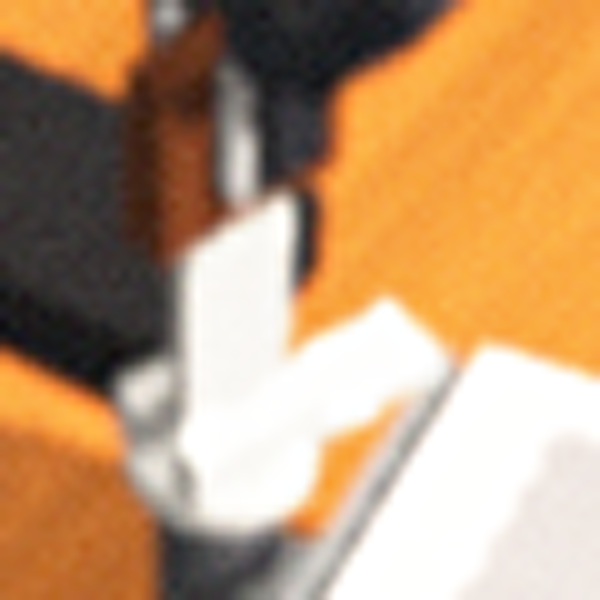

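```bash
python3 -m jog '{"offset":[[0,0,-0.06],[0,0,-0.06],[0,0,-0.05],[0,0,0],[0,0,0]],"angular":[[0,0,0],[0,0,0],[0,0,0],[0,0,0],[0,0,0]],"jaw":[8,8,8,8,8]}'; python3 - <<'E'
from h import *
togo([.4634,-.0463,.186],-15.5)
E
```

```text
time: 17.6
tool_pos: [0.4642, -0.0465, 0.186]
tool_rot: [0.426, -0.428, 0.564, -0.563]
contact_force: [-0.3, 0.3, -1.8]
gripper_width: 0.155
t 17.6 pos [ 0.4642 -0.0465  0.186 ] jawyaw -15.71 ydir [-0.002 -0.    -1.   ] F [-0.3  0.3 -1.8] w 13.2 j6 [-0.26 -0.31  2.02 -0.    1.43  0.02]
offset units [-0.017  0.004 -0.001] rot units [ 0.004 -0.018  0.035]
```

The blade is in the slot about 4 mm above the floor with no force. I'll turn clockwise.

```bash
python3 -m jog '{"offset":[[0,0,0],[0,0,0],[0,0,0],[0,0,0],[0,0,0],[0,0,0],[0,0,0],[0,0,0],[0,0,0],[0,0,0]],"angular":[[0,0,-0.4],[0,0,-0.5],[0,0,-0.5],[0,0,-0.5],[0,0,-0.5],[0,0,-0.5],[0,0,-0.5],[0,0,-0.5],[0,0,-0.5],[0,0,0]],"jaw":[8,8,8,8,8,8,8,8,8,8]}'; python3 - <<'E'
from h import *
togo([.4637,-.0463,.186],-80);print(manip.state()['ft_torque'])
j=manip.grab_frame('scene')
cv2.imwrite('pics/c1.png',cv2.resize(j[190:250,290:350],None,fx=10,fy=10,interpolation=cv2.INTER_CUBIC))
E
```

```text
time: 18.6
tool_pos: [0.4634, -0.0457, 0.1861]
tool_rot: [0.286, -0.288, 0.648, -0.645]
contact_force: [-4.0, 2.7, 0.8]
gripper_width: 0.158
t 18.6 pos [ 0.4634 -0.0457  0.1861] jawyaw -42.1 ydir [-0.005  0.002 -1.   ] F [-4.   2.7  0.8] w 13.5 j6 [-0.26 -0.31  2.02  0.    1.44  0.48]
offset units [ 0.006 -0.013 -0.003] rot units [-0.037 -0.036 -6.317]
[0.72150315 1.00037451 0.07064337]
```

View pics/c1.png

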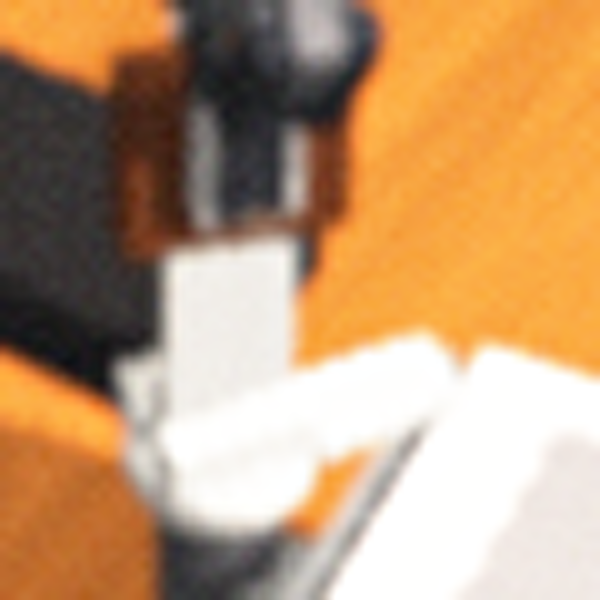

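The dog is following (tip now at (430,360)). I'll keep turning.

```bash
python3 -m jog '{"offset":[[0,0,0],[0,0,0],[0,0,0],[0,0,0],[0,0,0],[0,0,0],[0,0,0],[0,0,0],[0,0,0],[0,0,0],[0,0,0],[0,0,0]],"angular":[[0,0,-0.4],[0,0,-0.5],[0,0,-0.5],[0,0,-0.5],[0,0,-0.6],[0,0,-0.6],[0,0,-0.6],[0,0,-0.6],[0,0,-0.6],[0,0,-0.5],[0,0,-0.4],[0,0,0]],"jaw":[8,8,8,8,8,8,8,8,8,8,8,8]}'; python3 - <<'E'
from h import *
togo([.4637,-.0463,.186],-90);print(manip.state()['ft_torque'])
j=manip.grab_frame('scene')
cv2.imwrite('pics/c2.png',cv2.resize(j[190:250,290:350],None,fx=10,fy=10,interpolation=cv2.INTER_CUBIC))
E
```

```text
time: 19.85
tool_pos: [0.4638, -0.0461, 0.1862]
tool_rot: [0.08, -0.082, 0.703, -0.702]
contact_force: [-3.1, 2.7, 0.2]
gripper_width: 0.155
t 19.85 pos [ 0.4638 -0.0461  0.1862] jawyaw -76.86 ydir [-0.003  0.002 -1.   ] F [-3.1  2.7  0.2] w 13.2 j6 [-0.26 -0.31  2.02  0.    1.44  1.08]
offset units [-0.003 -0.004 -0.003] rot units [-0.024 -0.025 -2.19 ]
[0.600233   0.75782513 0.09522612]
```

View pics/c2.png

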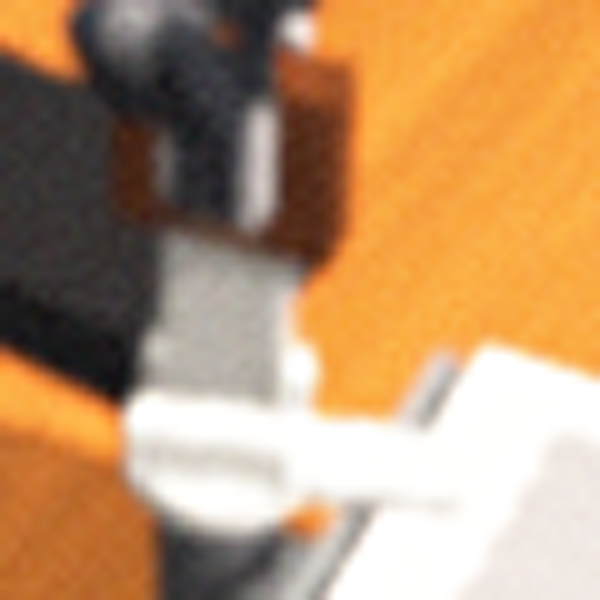

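```bash
python3 -m jog '{"offset":[[0,0,0],[0,0,0],[0,0,0],[0,0,0],[0,0,0],[0,0,0]],"angular":[[0,0,-0.3],[0,0,-0.4],[0,0,-0.4],[0,0,-0.4],[0,0,-0.3],[0,0,0]],"jaw":[8,8,8,8,8,8]}'; python3 - <<'E'
from h import *
togo([.4637,-.0463,.186],-91);print(manip.state()['ft_torque'])
j=manip.grab_frame('scene')
cv2.imwrite('pics/c3.png',cv2.resize(j[190:250,290:350],None,fx=10,fy=10,interpolation=cv2.INTER_CUBIC))
E
```

```text
time: 20.5
tool_pos: [0.464, -0.0463, 0.1862]
tool_rot: [0.014, -0.015, 0.708, -0.706]
contact_force: [-3.6, 1.4, -0.7]
gripper_width: 0.158
t 20.5 pos [ 0.464  -0.0463  0.1862] jawyaw -87.64 ydir [-0.002  0.002 -1.   ] F [-3.6  1.4 -0.7] w 13.5 j6 [-0.26 -0.31  2.02  0.    1.44  1.27]
offset units [-0.005 -0.    -0.003] rot units [-0.018 -0.021 -0.56 ]
[0.55015048 0.84626042 0.13399277]
```

View pics/c3.png

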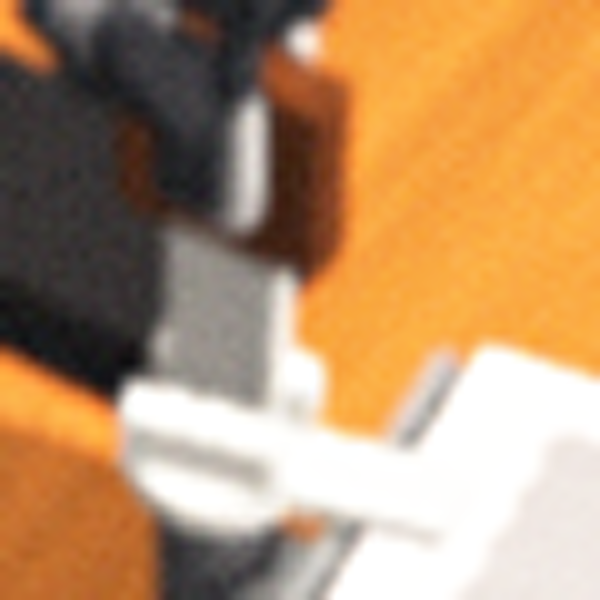

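```bash
python3 -m jog '{"offset":[[0,0,0],[0,0,0],[0,0,0],[0,0,0]],"angular":[[0,0,-0.3],[0,0,-0.3],[0,0,-0.2],[0,0,0]],"jaw":[8,8,8,8]}'; python3 - <<'E'
from h import *
togo([.4637,-.0463,.186],-91);print(manip.state()['ft_torque'])
j=manip.grab_frame('scene')
cv2.imwrite('pics/c4.png',cv2.resize(j[190:250,290:350],None,fx=10,fy=10,interpolation=cv2.INTER_CUBIC))
a=np.radians(9.2)
for val in(0,6,12):
    a=np.radians(9.2+val);d=np.array([np.cos(a),np.sin(a),0]);n=np.array([-d[1],d[0],0]);s=np.array([.4634,-.0463,.108])
    print(val,np.round((proj('scene',[s+d*.055+n*.009,s+d*.055-n*.009,s+d*.018-n*.009,s+d*.018-n*.0145+[0,0,.016],s-d*.018-n*.0145+[0,0,.016]])-[290,190]+.5)*10).tolist())
E
```

```text
time: 20.95
tool_pos: [0.4641, -0.0464, 0.1861]
tool_rot: [-0.016, 0.015, 0.707, -0.706]
contact_force: [-4.8, 2.6, 0.9]
gripper_width: 0.157
t 20.95 pos [ 0.4641 -0.0464  0.1861] jawyaw -92.47 ydir [-0.002  0.002 -1.   ] F [-4.8  2.6  0.9] w 13.4 j6 [-0.26 -0.31  2.02  0.    1.44  1.35]
offset units [-0.007  0.003 -0.003] rot units [-0.015 -0.018  0.246]
[0.57791111 0.97985916 0.07059297]
0 [[464.0, 492.0], [430.0, 548.0], [273.0, 493.0], [263.0, 459.0], [110.0, 407.0]]
6 [[469.0, 473.0], [444.0, 531.0], [280.0, 489.0], [273.0, 455.0], [114.0, 414.0]]
12 [[471.0, 453.0], [455.0, 513.0], [286.0, 484.0], [282.0, 450.0], [118.0, 422.0]]
```

View pics/c4.png

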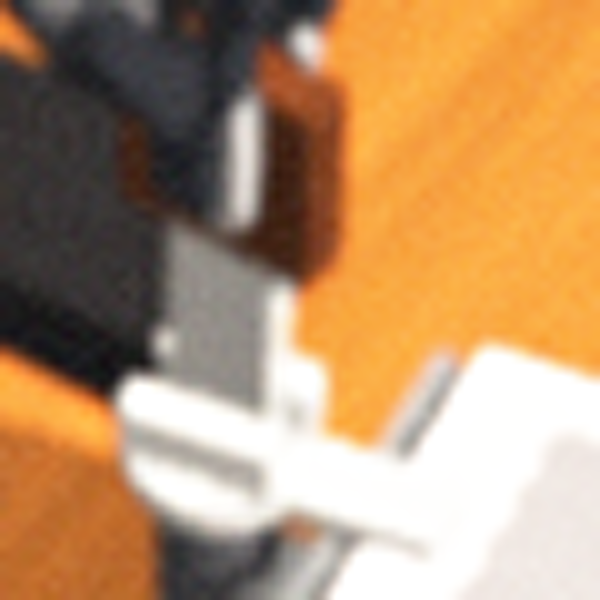

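The tip corner moved to (430,550), nearly at the 1.3 rad prediction, and there is no stop torque yet. I'll turn a bit more.

```bash
python3 -m jog '{"offset":[[0,0,0],[0,0,0],[0,0,0],[0,0,0],[0,0,0]],"angular":[[0,0,-0.3],[0,0,-0.3],[0,0,-0.3],[0,0,0],[0,0,0]],"jaw":[8,8,8,8,8]}'; python3 - <<'E'
from h import *
togo([.4637,-.0463,.186],-91);print(manip.state()['ft_torque'])
j=manip.grab_frame('scene')
cv2.imwrite('pics/c5.png',cv2.resize(j[190:250,290:350],None,fx=10,fy=10,interpolation=cv2.INTER_CUBIC))
E
```

```text
time: 21.5
tool_pos: [0.4641, -0.0464, 0.1862]
tool_rot: [-0.048, 0.047, 0.706, -0.705]
contact_force: [-4.5, 2.0, 0.2]
gripper_width: 0.154
t 21.5 pos [ 0.4641 -0.0464  0.1862] jawyaw -97.71 ydir [-0.002  0.001 -1.   ] F [-4.5  2.   0.2] w 13.2 j6 [-0.26 -0.31  2.02  0.    1.44  1.45]
offset units [-0.008  0.003 -0.004] rot units [-0.01  -0.017  1.119]
[0.46395837 1.07430487 0.91632061]
```

View pics/c5.png

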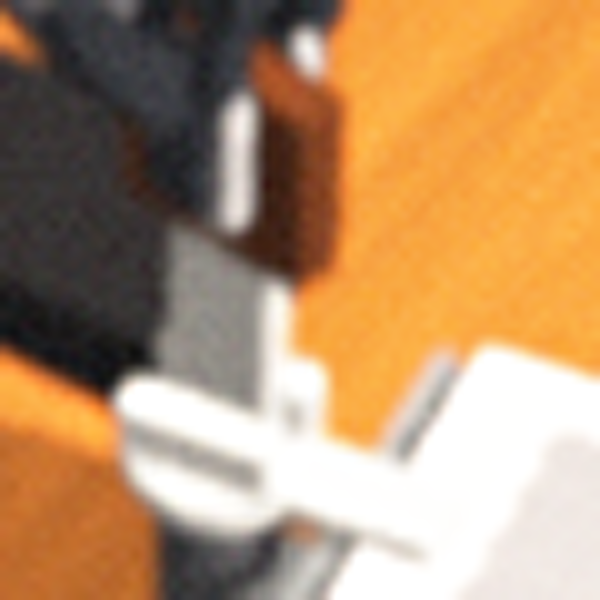

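The torque jumped to 0.92 N m, so the dog is at its stop. I'll back off to mid-play, check, then lift out.

```bash
python3 -m jog '{"offset":[[0,0,0],[0,0,0],[0,0,0],[0,0,0],[0,0,0],[0,0,0]],"angular":[[0,0,0.5],[0,0,0.5],[0,0,0.6],[0,0,0.6],[0,0,0.3],[0,0,0]],"jaw":[8,8,8,8,8,8]}'; python3 - <<'E'
from h import *
togo([.4637,-.0463,.186],-81);print(manip.state()['ft_torque'])
E
```

```text
time: 22.15
tool_pos: [0.4655, -0.0472, 0.1869]
tool_rot: [-0.045, 0.043, -0.705, 0.706]
contact_force: [-0.1, 0.5, -1.5]
gripper_width: 0.157
t 22.15 pos [ 0.4655 -0.0472  0.1869] jawyaw -82.9 ydir [ 0.002 -0.001 -1.   ] F [-0.1  0.5 -1.5] w 13.4 j6 [-0.26 -0.31  2.02  0.    1.43  1.19]
offset units [-0.037  0.019 -0.017] rot units [0.005 0.023 0.317]
[ 0.01452833  0.00591328 -0.03143244]
```

No force or torque remains. I'll lift out and look.

```bash
python3 -m jog '{"offset":[[0,0,0.1],[0,0,0.2],[0,0,0.3],[0,0,0.3],[0,0,0.3],[0,-0.3,0.1],[0,-0.5,0],[0,-0.6,0],[0,-0.6,0],[0,-0.3,0],[0,0,0]],"angular":[[0,0,0],[0,0,0],[0,0,0],[0,0,0],[0,0,0],[0,0,0],[0,0,0],[0,0,0],[0,0,0],[0,0,0],[0,0,0]],"jaw":[8,8,8,8,8,8,8,8,8,8,8]}'; python3 - <<'E'
from h import *
togo([.4757,-.2963,.24],-67.1)
j=manip.grab_frame('scene');i=manip.grab_frame('top');cv2.imwrite('pics/ss.png',j);cv2.imwrite('pics/st.png',i)
cv2.imwrite('pics/d1.png',np.hstack([cv2.resize(i[180:280,260:360],None,fx=4,fy=4,interpolation=cv2.INTER_CUBIC),cv2.resize(j[180:280,240:340],None,fx=4,fy=4,interpolation=cv2.INTER_CUBIC)]))
E
```

```text
time: 23.25
tool_pos: [0.4645, -0.1629, 0.2522]
tool_rot: [0.043, -0.043, 0.706, -0.706]
contact_force: [-1.3, 0.4, -1.2]
gripper_width: 0.159
t 23.25 pos [ 0.4645 -0.1629  0.2522] jawyaw -83.06 ydir [-0.     0.001 -1.   ] F [-1.3  0.4 -1.2] w 13.6 j6 [-0.49 -0.28  1.89  0.    1.54  0.96]
offset units [ 0.224 -2.667 -0.244] rot units [-0.007 -0.004  2.66 ]
```

View pics/d1.png

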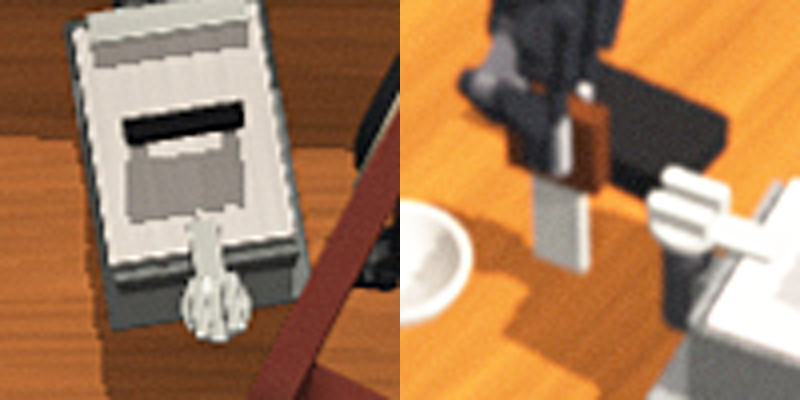

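The top view shows the dog along the tub's +x over the lid, tip at (205,225), and the lid unchanged. Now back over the block.

```bash
python3 -m jog '{"offset":[[0.02,-0.3,0],[0.03,-0.4,0],[0.03,-0.5,0],[0.03,-0.5,-0.2],[0.03,-0.5,-0.2],[0.03,-0.3,-0.4],[0.05,-0.16,-0.4],[0,0,-0.2],[0,0,0],[0,0,0]],"angular":[[0,0,0.3],[0,0,0.4],[0,0,0.4],[0,0,0.4],[0,0,0.4],[0,0,0.4],[0,0,0.36],[0,0,0],[0,0,0],[0,0,0]],"jaw":[8,8,8,8,8,8,8,8,8,8]}'; python3 - <<'E'
from h import *
togo([.4757,-.2963,.0888],-67.1)
j=manip.grab_frame('scene');cv2.imwrite('pics/ss.png',j)
cv2.imwrite('pics/d2.png',cv2.resize(j[270:365,195:295],None,fx=8,fy=6.3,interpolation=cv2.INTER_CUBIC)[:600])
cv2.imwrite('pics/d2.png',cv2.resize(j[270:370,195:295],None,fx=6,fy=6,interpolation=cv2.INTER_CUBIC))
s,R=tool();b=s['tool_pos']+[0,0,-.0738];x=R[:,0]*np.sign(R[0,0])
f=lambda P:np.round((proj('scene',P)-[195,270]+.5)*6).tolist()
print('blade bottom',f([b-x*.0135,b+x*.0135]),'top blade',f([b-x*.0135+[0,0,.06],b+x*.0135+[0,0,.06]]))
a=np.radians(22.9);d=np.array([np.cos(a),np.sin(a),0]);n=np.array([-d[1],d[0],0]);c=np.array([.4757,-.2955,.075])
print('slot',f([c+d*u+n*v for u,v in((-.0155,-.005),(.0155,-.005),(.0155,.005),(-.0155,.005))]),'block',f([c+d*u+n*v for u,v in((-.04,-.03),(.04,-.03),(.04,.03),(-.04,.03))]))
E
```

```text
time: 24.35
tool_pos: [0.4758, -0.2937, 0.182]
tool_rot: [0.141, -0.142, 0.693, -0.692]
contact_force: [0.3, 0.2, -0.3]
gripper_width: 0.156
t 24.35 pos [ 0.4758 -0.2937  0.182 ] jawyaw -66.91 ydir [-0.001  0.001 -1.   ] F [ 0.3  0.2 -0.3] w 13.3 j6 [-0.69 -0.07  1.82 -0.    1.39  0.48]
offset units [-0.002 -0.053 -1.863] rot units [-0.006 -0.008 -0.032]
blade bottom [[261.0, 251.0], [342.0, 265.0]] top blade [[245.0, 137.0], [330.0, 151.0]]
slot [[256.0, 325.0], [347.0, 341.0], [354.0, 317.0], [264.0, 301.0]] block [[163.0, 374.0], [401.0, 417.0], [445.0, 269.0], [213.0, 229.0]]
```

View pics/d2.png

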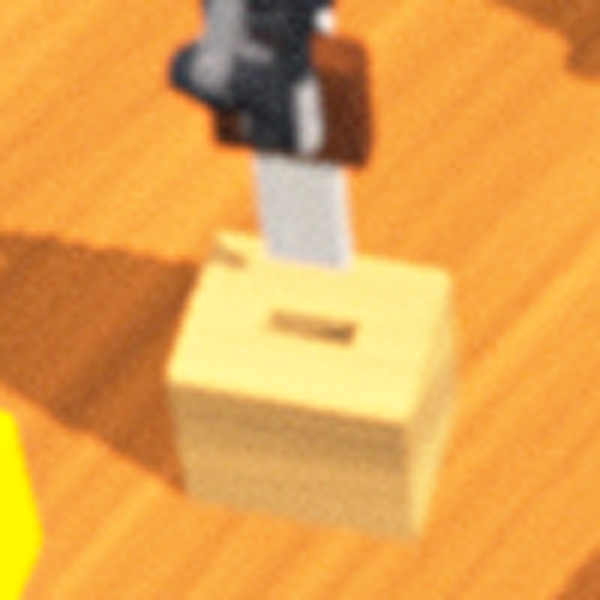

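The blade yaw agrees (blade bottom (268,258)-(352,270), slot centre (313,327), both offset by the same scene-camera bias). I'll correct y and come down to just above the slot.

```bash
python3 -m jog '{"offset":[[0,-0.04,-0.15],[0,0,-0.25],[0,0,-0.13],[0,0,0],[0,0,0]],"angular":[[0,0,-0.03],[0,0,0],[0,0,0],[0,0,0],[0,0,0]],"jaw":[8,8,8,8,8]}'; python3 - <<'E'
from h import *
togo([.4757,-.2963,.0888],-67.1)
j=manip.grab_frame('scene')
cv2.imwrite('pics/d3.png',cv2.resize(j[295:355,220:280],None,fx=10,fy=10,interpolation=cv2.INTER_CUBIC))
s,R=tool();b=s['tool_pos']+[0,0,-.0738];print(b)
E
```

```text
time: 24.9
tool_pos: [0.4751, -0.2964, 0.1543]
tool_rot: [0.14, -0.141, 0.694, -0.692]
contact_force: [0.4, -0.3, -0.8]
gripper_width: 0.154
t 24.9 pos [ 0.4751 -0.2964  0.1543] jawyaw -67.14 ydir [-0.002  0.001 -1.   ] F [ 0.4 -0.3 -0.8] w 13.2 j6 [-0.69 -0.04  1.84 -0.    1.35  0.48]
offset units [ 0.011  0.002 -1.31 ] rot units [-0.013 -0.02   0.006]
[ 0.47541769 -0.2965966   0.08101642]
```

View pics/d3.png

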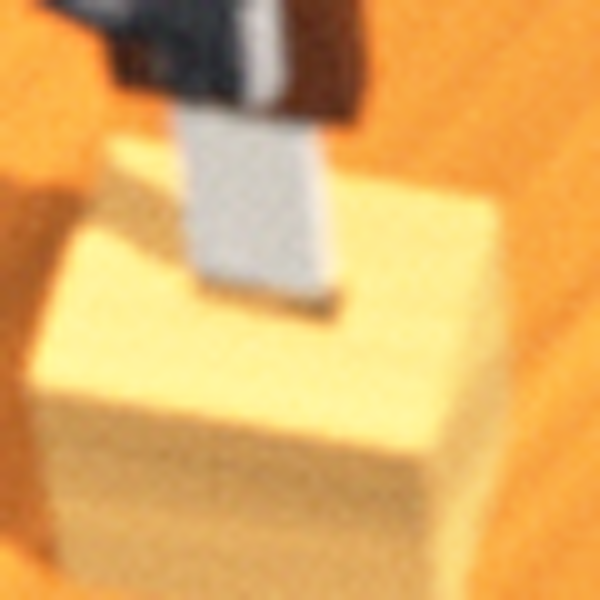

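The blade (bottom (195,275)-(330,290)) sits right over the slot (about (200,290)-(340,315)). I'll enter slowly.

```bash
python3 -m jog '{"offset":[[0.01,0,-0.08],[0,0,-0.08],[0,0,-0.08],[0,0,-0.06],[0,0,0]],"angular":[[0,0,0],[0,0,0],[0,0,0],[0,0,0],[0,0,0]],"jaw":[8,8,8,8,8]}'; python3 - <<'E'
from h import *
togo([.4757,-.2963,.0888],-67.1)
j=manip.grab_frame('scene')
cv2.imwrite('pics/d4.png',cv2.resize(j[295:355,220:280],None,fx=8,fy=8,interpolation=cv2.INTER_CUBIC))
E
```

```text
time: 25.45
tool_pos: [0.4755, -0.2962, 0.139]
tool_rot: [0.139, -0.141, 0.694, -0.692]
contact_force: [-0.3, 0.3, -1.2]
gripper_width: 0.156
t 25.45 pos [ 0.4755 -0.2962  0.139 ] jawyaw -67.13 ydir [-0.002  0.002 -1.   ] F [-0.3  0.3 -1.2] w 13.4 j6 [-0.69 -0.02  1.85 -0.    1.32  0.48]
offset units [ 4.000e-03 -1.000e-03 -1.003e+00] rot units [-0.016 -0.023  0.005]
```

View pics/d4.png

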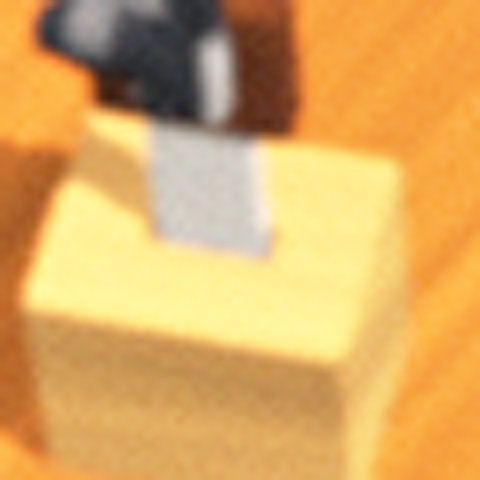

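It's in the slot with no force. I'll lower it the rest of the way.

```bash
python3 -m jog '{"offset":[[0,0,-0.15],[0,0,-0.2],[0,0,-0.2],[0,0,-0.2],[0,0,-0.1],[0,0,-0.08],[0,0,-0.05],[0,0,0],[0,0,0]],"angular":[[0,0,0],[0,0,0],[0,0,0],[0,0,0],[0,0,0],[0,0,0],[0,0,0],[0,0,0],[0,0,0]],"jaw":[8,8,8,8,8,8,8,8,8]}'; python3 - <<'E'
from h import *
togo([.4757,-.2963,.0888],-67.1)
E
```

```text
time: 26.4
tool_pos: [0.4761, -0.2967, 0.0912]
tool_rot: [0.14, -0.14, 0.693, -0.693]
contact_force: [-1.0, -0.9, -2.6]
gripper_width: 0.151
t 26.4 pos [ 0.4761 -0.2967  0.0912] jawyaw -67.13 ydir [-0.001  0.    -1.   ] F [-1.  -0.9 -2.6] w 12.9 j6 [-0.69  0.03  1.88 -0.    1.23  0.48]
offset units [-0.008  0.009 -0.048] rot units [-0.003 -0.008  0.005]
```

```bash
python3 -m jog '{"offset":[[0,0,-0.03],[0,0,-0.03],[0,0,0],[0,0,0]],"angular":[[0,0,0],[0,0,0],[0,0,0],[0,0,0]],"jaw":[8,8,8,8]}'; python3 - <<'E'
from h import *
togo([.4757,-.2963,.0888],-67.1)
E
```

```text
time: 26.8
tool_pos: [0.4762, -0.2969, 0.0888]
tool_rot: [0.14, -0.14, 0.693, -0.693]
contact_force: [-1.6, -0.1, 5.0]
gripper_width: 0.152
t 26.8 pos [ 0.4762 -0.2969  0.0888] jawyaw -67.13 ydir [-0.001  0.    -1.   ] F [-1.6 -0.1  5. ] w 13.0 j6 [-0.69  0.03  1.88 -0.    1.23  0.48]
offset units [-0.011  0.012  0.   ] rot units [-0.001 -0.006  0.005]
```

It's seated: z is back at 0.0888 with a 5 N upward reaction. I'll release and rise.

```bash
python3 -m jog '{"offset":[[0,0,0],[0,0,0],[0,0,0],[0,0,0.2],[0,0,0.5],[0,0,0.7],[0,0,0.7],[0,0,0.7],[0,-0.6,0.2],[0,-0.8,0],[0,-0.8,0],[0,-0.5,0]],"angular":[[0,0,0],[0,0,0],[0,0,0],[0,0,0],[0,0,0],[0,0,0],[0,0,0],[0,0,0],[0,0,0],[0,0,0],[0,0,0],[0,0,0]],"jaw":[45,45,45,45,45,45,45,45,45,45,45,45]}'; python3 - <<'E'
from h import *
togo([.4757,-.2963,.24],-67.1)
j=manip.grab_frame('scene');i=manip.grab_frame('top');cv2.imwrite('pics/st.png',i)
a=lambda im,x,y:cv2.resize(im[y:y+75,x:x+100],None,fx=4,fy=4,interpolation=cv2.INTER_CUBIC)
cv2.imwrite('pics/e1.png',np.vstack([np.hstack([a(i,370,215),a(j,200,290)]),np.hstack([a(i,260,190),a(j,300,205)])]))
cv2.imwrite('pics/e2.png',j)
E
```

```text
time: 28.0
tool_pos: [0.4756, -0.434, 0.2387]
tool_rot: [-0.139, 0.14, -0.693, 0.693]
contact_force: [0.0, -0.9, -0.4]
gripper_width: 0.527
t 28.0 pos [ 0.4756 -0.434   0.2387] jawyaw -67.2 ydir [-0.001 -0.001 -1.   ] F [ 0.  -0.9 -0.4] w 45.0 j6 [-0.85  0.09  1.56 -0.    1.49  0.32]
offset units [2.000e-03 2.754e+00 2.600e-02] rot units [ 0.006 -0.007  0.017]
```

View pics/e1.png

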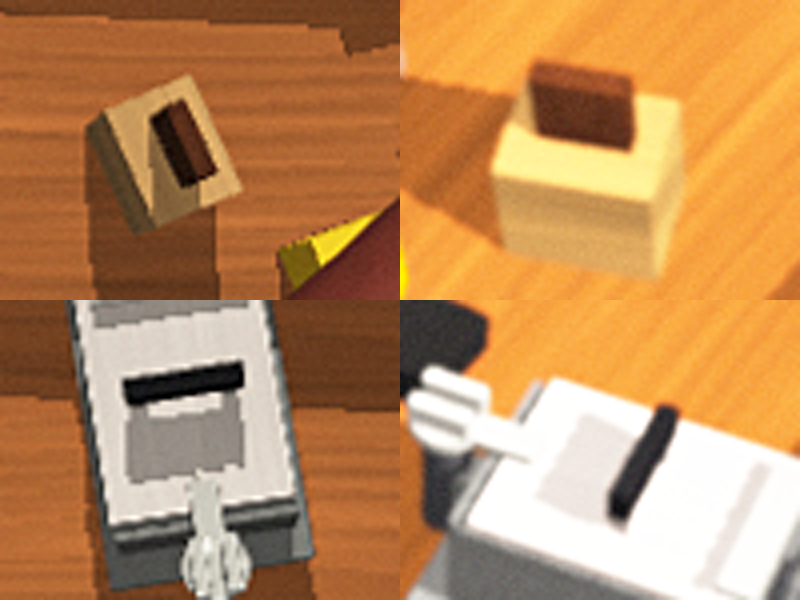

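View pics/e2.png

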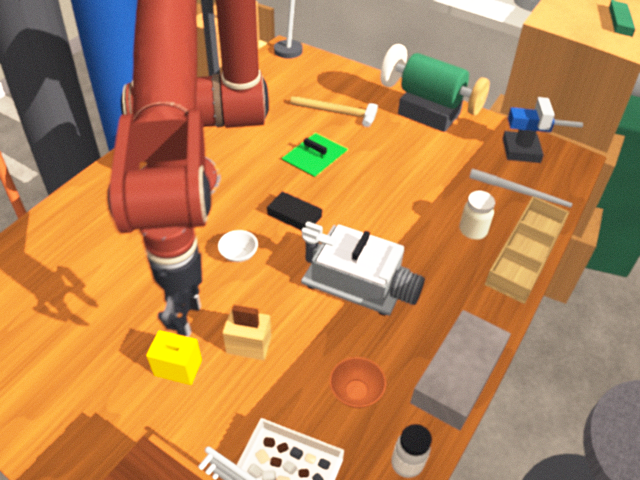

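The key is seated as before (paddle flush on the block in both views), the dog points along the tub axis over the lid, and the bystanders haven't moved. Handing in.

```bash
python3 -m jog '{"offset":[[0,0,0],[0,0,0],[0,0,0]],"angular":[[0,0,0],[0,0,0],[0,0,0]],"jaw":[45,45,45]}'; python3 -c "
from plant import manip
print(manip.job_done())"
```

```text
time: 28.4
tool_pos: [0.4762, -0.4305, 0.2381]
tool_rot: [0.14, -0.141, 0.693, -0.693]
contact_force: [-0.1, 0.4, 0.1]
gripper_width: 0.527
the job is handed in; nothing more can be done
None
```

The tub is closed, and I handed the job in at about 28 s; no verdict was reported. I slid the lid's back edge under the keeper with the front tilted up and lowered it flat. Then I turned the dog clockwise with the key to its stop and put the key back in its block.

**Last checks:**
- **Lid:** within about 1 mm along and 2 mm across the tub, about 1° from square. The tool read it flat as it came down on the rim.
- **Dog:** the wrist torque jumped to 0.92 N m at the stop. The pictures show the dog along the tub's length, over the lid.
- **Key:** the gripper let go at the same height where it first picked the key up (0.0888 m), with a 5 N upward push from the block. The paddle looks flush in both views.
- **Bystanders and robot:** the bowl and jar look unmoved, and the gripper was clear with no contact force.

**Disagreements:**
- The scene camera sits about 2 mm off from the top camera and the arm, so I relied on positions relative to each other within one picture.
- The dog started about 0.16 rad past fully open (slot at 74.5°, where I first assumed 83.7°). I corrected the key's angle before putting it in the slot.

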